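# Refill the grip dispenser

## Task

Refill the grip dispenser on the bench: first draw its stop pin out of the bore and park it in the open notch in front of the bore, its handle still pointing the same way out. Then feed every loose machine grip into the chute so that they lie level in a stack with their narrow noses all pointing to the side away from the pin's bore, and last lay the closing bar across the mouth, settled in its two cradles. Leave the jar, razor and marker alone.

Things in the scene. Friction and masses are not known exactly. Their poses are not given: they have to be found in the camera images.
- dispenser: aluminium grip dispenser, fixed, foot plate 100 x 144 mm, 145 mm high; origin on the bench under the centre of the chute; y axis along the length of the chute, x axis across it (away from the robot), z up. The upright chute is 66 mm long (y) and 27 mm wide (x) inside; a grip lies in it lengthwise along y
- mouth (a point): centre of the chute's mouth, 125 mm over the bench (the floor is at 8 mm, five grips fill it to 113 mm), with a flare from there up to 133 mm. Front and back of the chute are open in the middle (32 mm wide, over the full height), so fingers holding a grip may go down inside; a grip may be let go in or just over the mouth and falls
- bore (a point): outer end of the bore's axis, on the dispenser's -y end, 104 mm over the bench. The bore (10 x 10 mm) runs along y through a boss from y = -64 mm (here) to -33 mm, where it opens into the chute
- notch (a point): parking notch: a 90 degree V groove along the dispenser's y, 24 mm long, open at the top, 52 mm in front (-x) of the bore's axis, centred at y = -64 mm of the dispenser. The point is where the pin's origin lies when the pin rests there, 100 mm over the bench; the V's edges stand 6 mm higher
- cradle (a point): where the middle of the closing bar lies when settled, 142 mm over the bench, over the chute; midway between the two cradles, 90 degree Vs open upward at y = +50 and -50 mm, each 8 mm long, their edges 3 mm higher than this point
- pin: stop pin, 40 g: steel rod 8 mm thick, square black handle on one end. At the start it sits in the bore and sticks 30 mm into the chute. Origin on the rod's axis at its balance point; y axis along the rod, which spans y = -20 to +49 mm; the handle (18 x 32 x 18 mm) spans -20 to -52 mm. Drawing it 72 mm to the dispenser's -y frees it
- pin_handle (a point): centre of the pin's handle, 36 mm to -y of the pin's origin
- bar: closing bar: steel rod 126 mm long, 12 mm diameter, along its y axis, with an 18 x 30 x 18 mm black block round its middle to hold it by; lies on the bench on the block. Origin under the centre of the block
- bar_mid (a point): centre of the closing bar's block, on the rod's axis, 9 mm over its underside; both ends are alike
- grip_1: machine grip, bare steel knurled tube, 21 x 62 x 21 mm, about 60 g, lying (it does not roll); origin under its middle; y axis along its length with the narrow nose at -y; None if absent
- grip_1_nose (a point): tip of that grip's narrow nose, on its axis, 31 mm from its centre
- grip_2: machine grip, black knurled tube, 21 x 62 x 21 mm, about 60 g, lying (it does not roll); origin under its middle; y axis along its length with the narrow nose at -y; None if absent
- grip_2_nose (a point): tip of that grip's narrow nose, on its axis, 31 mm from its centre
- grip_3: machine grip, bare steel knurled tube, 21 x 62 x 21 mm, about 60 g, lying (it does not roll); origin under its middle; y axis along its length with the narrow nose at -y; None if absent
- grip_3_nose (a point): tip of that grip's narrow nose, on its axis, 31 mm from its centre
- grip_4: machine grip, black knurled tube, 21 x 62 x 21 mm, about 60 g, lying (it does not roll); origin under its middle; y axis along its length with the narrow nose at -y; None if absent
- grip_4_nose (a point): tip of that grip's narrow nose, on its axis, 31 mm from its centre
- grip_5: machine grip, bare steel knurled tube, 21 x 62 x 21 mm, about 60 g, lying (it does not roll); origin under its middle; y axis along its length with the narrow nose at -y; None if absent
- grip_5_nose (a point): tip of that grip's narrow nose, on its axis, 31 mm from its centre
- balm: screw-lid jar 59 x 59 x 50 mm; not part of the job
- razor: pink razor 40 x 133 x 21 mm; not part of the job
- marker: skin marker 135 mm long, 12 mm thick; not part of the job

How it is judged:
On the way, in this order (a step that is already met when the one before it is completed fails the run):
1. the stop pin is drawn and parked in the notch, let go (x of pin in the frame of dispenser between -0.057 and -0.047 m and y of pin in the frame of dispenser between -0.077 and -0.051 m and z of pin in the frame of dispenser between 0.095 and 0.105 m and y of pin_handle in the frame of dispenser below -0.085 m and angle between the y axis of pin and the y axis of dispenser, either way round below 0.14 rad and contact force between pin and the fingers below 0.05 N), for 0.3 s.
2. every grip that is present lies in the chute, nose away from the pin, let go (x of grip_1_nose in the frame of dispenser between -0.01 and 0.01 m and y of grip_1_nose in the frame of dispenser between 0.022 and 0.04 m and z of grip_1_nose in the frame of dispenser between 0.012 and 0.112 m and angle between the y axis of each of grip_1, grip_2, grip_3, grip_4, grip_5 and the y axis of dispenser, either way round below 0.2 rad and contact force between each of grip_1, grip_2, grip_3, grip_4, grip_5 and the fingers below 0.05 N and x of grip_2_nose in the frame of dispenser between -0.01 and 0.01 m and y of grip_2_nose in the frame of dispenser between 0.022 and 0.04 m and z of grip_2_nose in the frame of dispenser between 0.012 and 0.112 m and x of grip_3_nose in the frame of dispenser between -0.01 and 0.01 m and y of grip_3_nose in the frame of dispenser between 0.022 and 0.04 m and z of grip_3_nose in the frame of dispenser between 0.012 and 0.112 m and x of grip_4_nose in the frame of dispenser between -0.01 and 0.01 m and y of grip_4_nose in the frame of dispenser between 0.022 and 0.04 m and z of grip_4_nose in the frame of dispenser between 0.012 and 0.112 m and x of grip_5_nose in the frame of dispenser between -0.01 and 0.01 m and y of grip_5_nose in the frame of dispenser between 0.022 and 0.04 m and z of grip_5_nose in the frame of dispenser between 0.012 and 0.112 m), for 0.3 s.
3. the closing bar lies in both cradles, let go (x of bar_mid in the frame of dispenser between -0.005 and 0.005 m and y of bar_mid in the frame of dispenser between -0.01 and 0.01 m and z of bar_mid in the frame of dispenser between 0.137 and 0.147 m and angle between the y axis of bar and the y axis of dispenser, either way round below 0.1 rad and contact force between bar and the fingers below 0.05 N), for 0.3 s.
At the end, for the whole second after the job is handed in: pin at rest in the notch (5 mm across and in height, 13 mm along, 8 degrees), handle outward; every present grip level in the chute (nose within 10 mm across), nose to the +y end; bar in both cradles (5 mm across and in height, 10 mm along); all let go (all of step 1 and all of step 2 and all of step 3 and linear speed of each of pin, bar, grip_1, grip_2, grip_3, grip_4, grip_5 below 0.02 m/s); the robot touches nothing.
It fails at once if the jar is knocked away (more than 60 mm) (distance of balm from where it was at the start of the episode above 0.06 m).
It fails at once if the razor is knocked away (more than 60 mm) (distance of razor from where it was at the start of the episode above 0.06 m).
It fails at once if the marker is knocked away (more than 60 mm) (distance of marker from where it was at the start of the episode above 0.06 m).
Of grip_1, grip_2, grip_3, grip_4, grip_5 only 3 to 5 are there at a start; the rules pass over those that are not, and their reading is None.
At some moment in a run one of grip_1, grip_2, grip_3, grip_4, grip_5, bar may be knocked a few centimetres aside while the robot is not near it.
Once in a run the grip may slacken for a moment while it holds something.
It also fails if it takes over 210 s, if anything falls off the work surface, if the arm or the gripper's body presses on something with over 40 N, if the wrist force passes 120 N, or if a joint passes its speed limit or range.

## Robot

A 6-joint arm with a two-finger parallel gripper is mounted at the origin on a cart in front of the work surface, level with it; the furniture and walls round the work are solid. World frame = base frame: x ahead of the robot, y to its left, z up, the work surface at z = 0. Lengths are in m, angles in rad, forces in N, time in s.
With the tool pointing down it reaches from about 0.375 to 0.9 m from the base axis. Payload 3.1 kg.
Tool frame: the origin (TCP) lies midway between the tips of the shut fingers; the grasp point (between the pads) lies pinch_z behind it (pinch_z is the distance from the TCP to the grasp point, in m); y points along the fingers, z is the direction in which the jaws open and shut, and the axes are right-handed (so a half turn about y gives the same grasp; the last joint's range is limited). The gripper opens to 87 mm and grips with 3 to 60 N. Pads are 19 mm wide; open, the fingers measure 117 mm over their backs; the gripper's body (75 mm by 190 mm) begins 51 mm behind the grasp point.
Start: joints at [0.955, 0.527, 1.433, -0, 1.181, -0.178], TCP at [0.265, 0.566, 0.223] pointing down, gripper open.
Joint ranges: [-3.08, 3.08], [-0.75, 2.2], [0.22, 2.44], [-1.43, 4.57], [0, 2.65], [-2.85, 2.85]. Speed limits (rad/s): [2.79, 2.79, 3.14, 3.14, 3.14, 3.14].

## Interface

Orientations are given as a unit quaternion [x, y, z, w].
In Python, from rig import get_obs, camera, hand_in, pinch_z gives the robot as it stands. The module is installed in compiled form; this text tells all that it offers.
- The arm moves only by the tool arm_command, never from a script. Its argument "plan" is a list of rows, each a list of 2 entries, a list of its own where there are three numbers: the shift along the world's x, y, z in units of 25 mm (1.0 is 25 mm), then the turn about the world's z in units of 5 degrees (1.0 is 5 degrees). A call has 1 to 5 rows; each row is the pose to reach, as a shift and turn from the pose commanded when the call began; what a row does not reach only later rows make up. A row lasts 1/10 s, in which the tool goes at most 50 mm and 8.59 degrees, less where a joint would pass 70% of its speed; a pose out of reach is approached as far as the arm can. A call with a gripper value outside its range is refused whole. "fingers" is the opening, from -1 (shut) to 1 (fully open), set as the call begins (left out, the last holds). The fingers move at their own pace and stop on an object; "force" is the grip in N (left out, the last holds). Time passes only in rows, so rows that repeat a pose let the fingers close. It gives the time, the measured TCP pose, the force and the opening at its end, in the units of the state.
- get_obs(): the state, without advancing time (a new reading comes with each control period).
- camera(name): name is "scene" or "top" or "wrist"; returns a dict with "pixels" (384x512x3 uint8, red, green, blue), "camera_matrix" (3x3 intrinsics, pixels), "distortion" ([k1, k2, p1, p2, k3] as OpenCV has them; the pictures are not rectified), "R" (3x3) and "t" (3): a world point X has camera coordinates R X + t. Camera axes: x right, y down, z forward; pixel columns grow to the right and rows downward; lengths in m; the calibration is good to about 2 mm. A picture is of the moment at which its call begins. There is no depth.
- hand_in(): hands the job in, once; it reports no verdict.
The state is a dict: "time": time; "q": joint angles; "joint_velocities": joint speeds; "joint_torque": joint torques, N m; "position": TCP position; "tool_rot": TCP orientation; "ft_force": force on the tool from outside, world axes, zero at the start; "moment": the same for the moment, N m; "grip_width": finger opening in m.
Only numpy, scipy, OpenCV 4.12 (cv2) and the standard library are available. Lean on these libraries where they do the work, as an engineer would, in place of code of your own. Each camera call takes 0.05 s, during which the arm holds its last target.

## Working session

There is one attempt and no reset: what is moved stays moved. The work goes in short steps, Python scripts to look and compute and a tool call to move; the robot and the scene stay as the last step left them, time stands still between calls to the robot, and variables do not carry over. Pictures are saved under pics/ and viewed, and the job is handed in when it is done.

Besides the shell and the picture viewer there is one more tool, called as name(argument=value, ...) on one line, values as JSON. arm_command: Moves the arm, as the interface text tells. Its arguments: {"type":"object","properties":{"plan":{"type":"array"},"fingers":{"type":"number"},"force":{"type":"number"}},"required":["plan"]}

```bash
mkdir -p pics; cat > h.py <<'E'
import numpy as np, cv2
from rig import get_obs, camera, hand_in, pinch_z
def snap(name, fn=None):
    c=camera(name)
    np.savez(f'{name}.npz',**{k:np.array(c[k]) for k in c})
    if fn: cv2.imwrite('pics/'+fn, cv2.cvtColor(c['pixels'],cv2.COLOR_RGB2BGR))
    return c
def load(name): return dict(np.load(f'{name}.npz'))
def ray(c,u,v):
    p=cv2.undistortPoints(np.array([[[u,v]]],float),c['camera_matrix'],c['distortion'])[0,0]
    d=c['R'].T@np.array([p[0],p[1],1.]); o=-c['R'].T@c['t']
    return o,d
def onz(c,u,v,z):
    o,d=ray(c,u,v); return o+d*(z-o[2])/d[2]
def proj(c,X):
    return cv2.projectPoints(np.array(X,float).reshape(-1,3),cv2.Rodrigues(c['R'])[0],c['t'],c['camera_matrix'],c['distortion'])[0][:,0]
E
python3 - <<'E'
from h import *
for n in ['scene','top','wrist']:
    c=snap(n,n+'0.png'); print(n,-c['R'].T@c['t'],c['R'][2])
print(pinch_z,get_obs())
E
```

```text
scene [ 0.07972154 -0.63498954  0.91596077] [ 0.45266964  0.53990662 -0.70964148]
top [ 0.41736763 -0.06284218  1.52578847] [ 0.11185259  0.02354523 -0.99344583]
wrist [0.19689654 0.59545453 0.38334373] [ 0.24397145 -0.11542404 -0.962889  ]
0.0187 {'time': 0.15, 'q': array([ 9.54502176e-01,  5.28265797e-01,  1.43357103e+00, -2.34841973e-05,
        1.18136921e+00, -1.78508380e-01]), 'joint_velocities': array([ 4.57365769e-05, -2.98247155e-03, -2.88517421e-03,  1.55207543e-04,
       -4.39068057e-04,  9.02598610e-04]), 'joint_torque': array([ 4.15892709e-04, -4.40430200e+01, -1.76842582e+01,  6.33391994e-02,
        5.52572811e-02, -7.61524552e-05]), 'position': array([0.26463005, 0.56562261, 0.22180008]), 'tool_rot': array([ 0.69076352, -0.15375812,  0.15333075, -0.68970565]), 'ft_force': array([-0.04971292, -0.00789148,  0.0231826 ]), 'moment': array([-0.02800544,  0.01614771,  0.04435293]), 'grip_width': 0.08729039731866457}
```

View pics/top0.png

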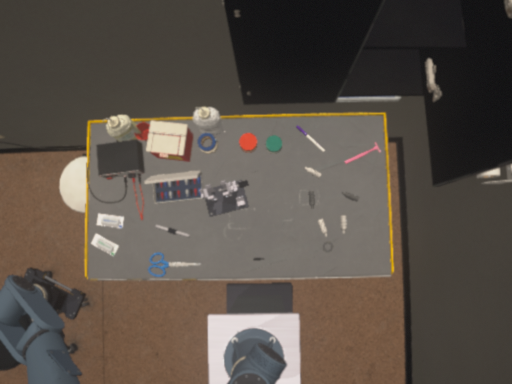

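View pics/scene0.png

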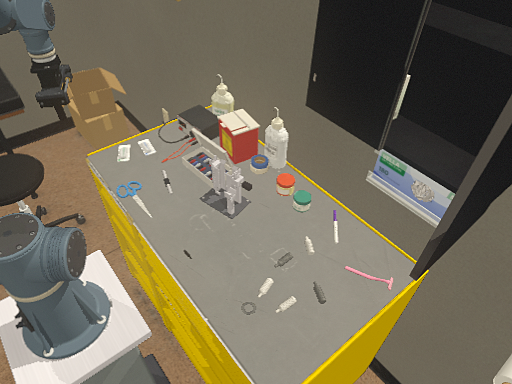

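View pics/wrist0.png

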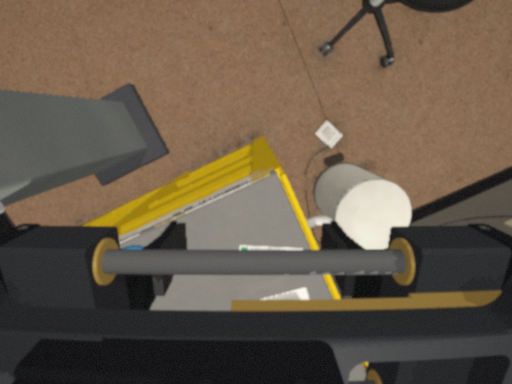

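```bash
python3 - <<'E'
from h import *
t=load('top')['pixels'][...,::-1]; s=load('scene')['pixels'][...,::-1]
def crop(im,x0,x1,y0,y1,k,fn): cv2.imwrite('pics/'+fn,cv2.resize(im[y0:y1,x0:x1],None,fx=k,fy=k,interpolation=cv2.INTER_CUBIC))
crop(t,220,390,120,270,4,'t1.png'); crop(t,140,270,160,270,5,'t2.png'); crop(s,150,310,120,270,5,'s1.png'); crop(s,220,400,190,330,4,'s2.png')
E
```

```text
(no output)
```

View pics/t1.png

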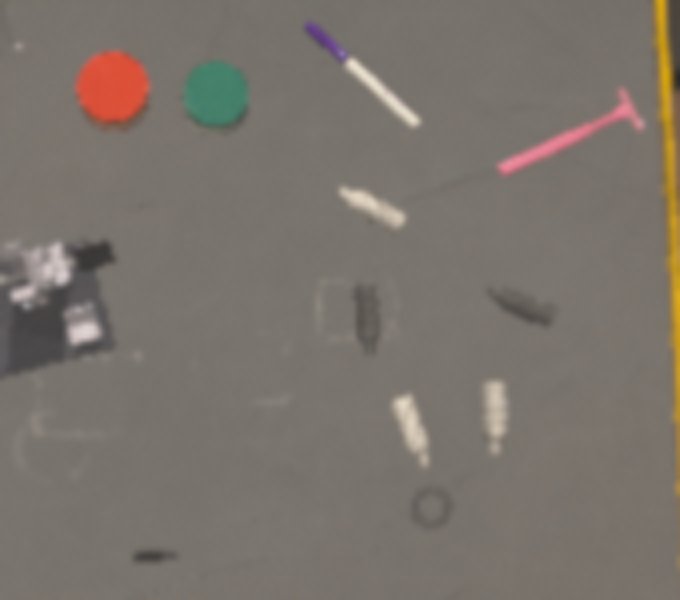

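View pics/t2.png

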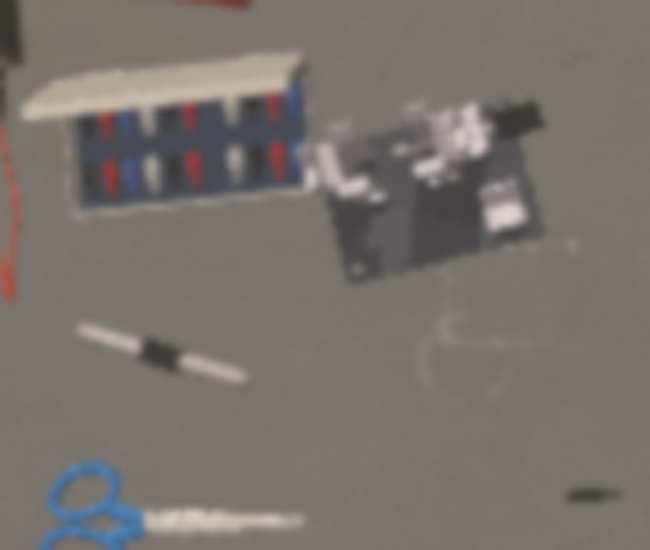

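View pics/s1.png

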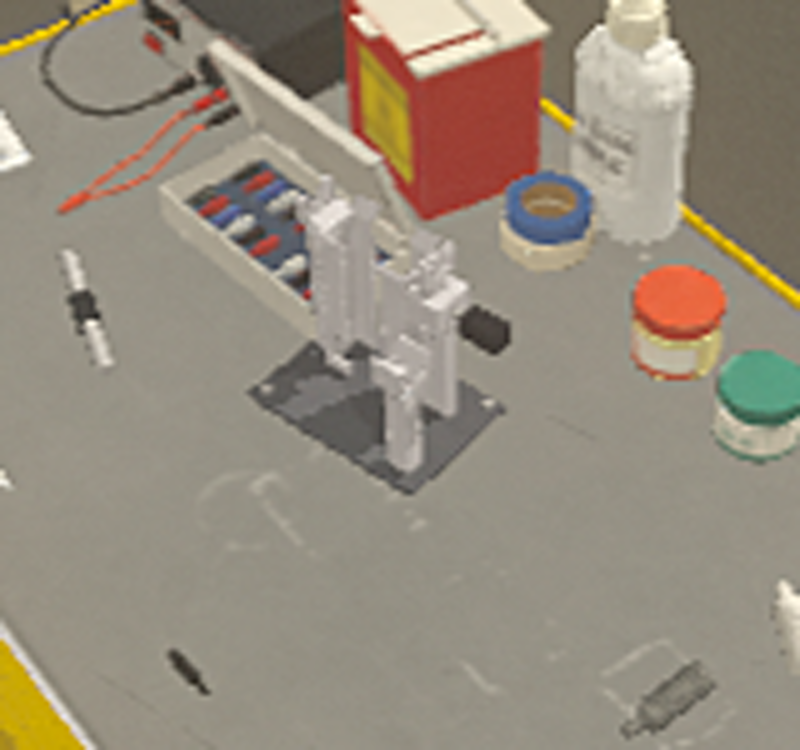

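View pics/s2.png

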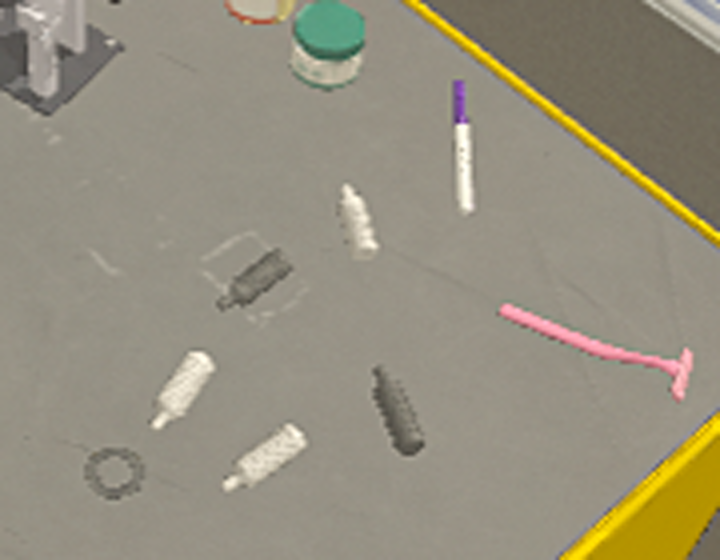

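```bash
python3 - <<'E'
from h import *
from scipy.spatial.transform import Rotation as Ro
o=get_obs(); print(Ro.from_quat(o['tool_rot']).as_matrix().round(3))
c=load('top')
for n,(u,v,z) in dict(pl_a=(210,215.8,.008),pl_b=(248.7,207,.008),pl_c=(204,193.5,.008),base=(252,352,.0),barL=(156,225.7,.009),barR=(188.8,235.5,.009),balm_green=(274,143,.05),balm_red=(248,142,.05),marker=(310,139,.006),edgeL=(86,277,0),edgeR=(392,277,0),edgeT=(386,113,0),handle=(245,183,.104)).items(): print(n,onz(c,u,v,z).round(3))
E
```

```text
[[ 0.906 -0.001  0.424]
 [-0.424 -0.001  0.906]
 [-0.    -1.    -0.002]]
pl_a [0.498 0.143 0.008]
pl_b [0.527 0.006 0.008]
pl_c [0.577 0.163 0.008]
base [0.022 0.003 0.   ]
barL [0.466 0.335 0.009]
barR [0.43  0.218 0.009]
balm_green [ 0.744 -0.088  0.05 ]
balm_red [0.75  0.003 0.05 ]
marker [ 0.766 -0.217  0.006]
edgeL [0.285 0.597 0.   ]
edgeR [ 0.271 -0.492  0.   ]
edgeT [ 0.86 -0.5   0.  ]
handle [0.599 0.012 0.104]
```

```bash
cat >> h.py <<'E'
from scipy.spatial.transform import Rotation as Ro
def T_tool(p,jawyaw_deg):
    a=np.radians(jawyaw_deg); z=np.array([np.cos(a),np.sin(a),0]); y=np.array([0,0,-1.]); x=np.cross(y,z)
    return np.stack([x,y,z],1),np.array(p,float)
def wcam(p,yaw):
    w=dict(np.load('wrist_ref.npz')); R0=w['toolR']; p0=w['toolp']
    Rt,pt=T_tool(p,yaw)
    # camera in tool frame
    Rc=w['R']@R0; cpos=R0.T@(-w['R'].T@w['t']-p0)
    R=Rc@Rt.T; o=Rt@cpos+pt
    return dict(R=R,t=-R@o,camera_matrix=w['camera_matrix'],distortion=w['distortion'])
E
python3 - <<'E'
from h import *
o=get_obs(); w=load('wrist'); np.savez('wrist_ref.npz',R=w['R'],t=w['t'],camera_matrix=w['camera_matrix'],distortion=w['distortion'],toolR=Ro.from_quat(o['tool_rot']).as_matrix(),toolp=o['position'])
print(w['camera_matrix'])
D=np.array([.56,.084,.12])
for yaw in (12,):
  for dx in (-.1,0,.1):
    for dy in (-.15,0,.15):
      c=wcam([D[0]+dx,D[1]+dy,.35],yaw); print(yaw,dx,dy,proj(c,D).round(),(D-(-c['R'].T@c['t'])).round(2))
E
```

```text
[[272.9739254    0.         253.38627253]
 [  0.         272.9739254  194.21076491]
 [  0.           0.           1.        ]]
12 -0.1 -0.15 [[350.  79.]] [ 0.12  0.08 -0.39]
12 -0.1 0 [[321. 184.]] [ 0.12 -0.07 -0.39]
12 -0.1 0.15 [[295. 272.]] [ 0.12 -0.22 -0.39]
12 0 -0.15 [[278.  62.]] [ 0.02  0.08 -0.39]
12 0 0 [[255. 171.]] [ 0.02 -0.07 -0.39]
12 0 0.15 [[235. 261.]] [ 0.02 -0.22 -0.39]
12 0.1 -0.15 [[204.  45.]] [-0.08  0.08 -0.39]
12 0.1 0 [[187. 156.]] [-0.08 -0.07 -0.39]
12 0.1 0.15 [[173. 249.]] [-0.08 -0.22 -0.39]
```

arm_command(plan=[[[4,-7,4.4],-5],[[4,-7,4.4],-5],[[4,-7,4.4],-5],[[4,-7,4.4],-5],[[4,-7,4.4],-5]])

```text
time: 0.65
position: [0.3665, 0.3889, 0.3343]
tool_rot: [-0.64, 0.299, -0.301, 0.641]
ft_force: [0.9, 0.1, -0.1]
grip_width: 0.0869
```

arm_command(plan=[[[4,-7,0],-5.6],[[4,-7,0],-5.6],[[4,-7,0],-5.6],[[4,-7,0],-5.6],[[4,-7,0],-5.6]])

```text
time: 1.15
position: [0.468, 0.2112, 0.3324]
tool_rot: [0.548, -0.447, 0.448, -0.547]
ft_force: [0.5, 0.8, 0.4]
grip_width: 0.0869
```

arm_command(plan=[[[4.2,-7.4,0],0],[[4.2,-7.4,0],0],[[4.2,-7.4,0],0],[[4.2,-7.4,0],0],[[4.2,-7.4,0],0]])

```text
time: 1.65
position: [0.5721, 0.0273, 0.332]
tool_rot: [0.549, -0.446, 0.447, -0.548]
ft_force: [-1.0, 0.2, -0.0]
grip_width: 0.087
```

```bash
python3 - <<'E'
from h import *
c=snap('wrist','w1.png'); o=get_obs(); print(o['position'],Ro.from_quat(o['tool_rot']).as_matrix()[:,2])
i=c['pixels'][0:260,120:420,::-1]; cv2.imwrite('pics/w1z.png',cv2.resize(i,None,fx=2.6,fy=2.3,interpolation=cv2.INTER_CUBIC))
E
```

```text
[0.57193258 0.02756372 0.33183368] [9.79243464e-01 2.02687514e-01 9.71448712e-05]
```

View pics/w1.png

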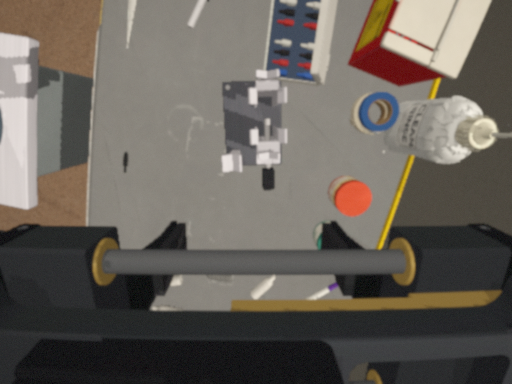

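```bash
python3 - <<'E'
from h import *
i=load('wrist')['pixels'][55:205,205:305,::-1]; cv2.imwrite('pics/w1z.png',cv2.resize(i,None,fx=4*1.0,fy=4,interpolation=cv2.INTER_CUBIC))
E
```

```text
(no output)
```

View pics/w1z.png

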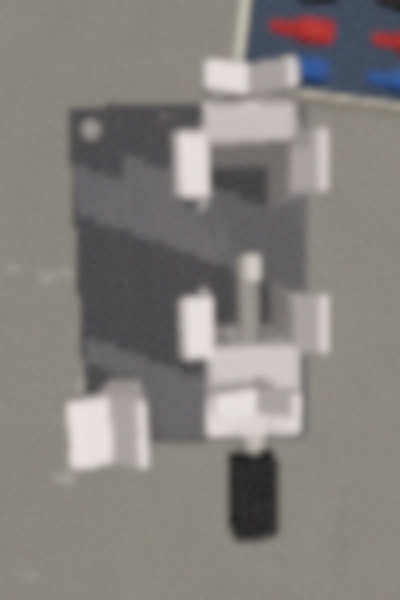

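```bash
python3 - <<'E'
from h import *
c=load('wrist')
def P(x,y,z): return onz(c,205+(x+.5)/4-.5,55+(y+.5)/4-.5,z)
hc=P(253.5,496,.113); tip=P(250.5,253,.108); 
print('handle',hc,'tip',tip,np.linalg.norm((tip-hc)[:2])); d=(tip-hc)[:2]; print('yaw',np.degrees(np.arctan2(-d[0],d[1])))
print('handle L,W',np.linalg.norm(P(253,455,.113)-P(254,540,.113)),np.linalg.norm(P(230,500,.113)-P(277,500,.113)))
for n,p in dict(crP_L=(203,75,.145),crP_R=(300,72,.145),crM_L=(207,413,.145),crM_R=(302,408,.145),nL=(68,430,.106),nR=(147,428,.106),plTL=(70,108,.003),plBL=(85,440,.003),plBR=(305,438,.003),flPL=(174,165,.133),flPR=(329,160,.133),flML=(180,328,.133),flMR=(329,322,.133)).items(): print(n,P(*p).round(4))
E
```

```text
handle [0.5941078  0.02028366 0.113     ] tip [0.57524774 0.10198814 0.108     ] 0.08385298611133332
yaw 12.998067513078153
handle L,W 0.031028128381583888 0.016778699661165318
crP_L [0.5485 0.1492 0.145 ]
crP_R [0.5766 0.1559 0.145 ]
crM_L [0.5704 0.0503 0.145 ]
crM_R [0.5998 0.0581 0.145 ]
nL [0.5247 0.029  0.106 ]
nR [0.5522 0.0354 0.106 ]
plTL [0.4932 0.1459 0.003 ]
plBL [0.5248 0.0077 0.003 ]
plBR [0.6222 0.0288 0.003 ]
flPL [0.5447 0.1231 0.133 ]
flPR [0.592  0.1345 0.133 ]
flML [0.5567 0.074  0.133 ]
flMR [0.6036 0.0858 0.133 ]
```

arm_command(plan=[[[0.9,-0.42,0],0.25],[[0.9,-0.42,-2],0.25],[[0.9,-0.42,-4],0.25],[[0.9,-0.42,-6],0.25],[[0.9,-0.42,-7],0.25]], fingers=0.2, force=25)

```text
time: 2.2
position: [0.5883, 0.0233, 0.1533]
tool_rot: [0.556, -0.442, 0.436, -0.553]
ft_force: [-0.5, 0.6, 0.2]
grip_width: 0.0563
```

```bash
python3 - <<'E'
from h import *
c=snap('wrist','w2.png'); o=get_obs(); print(o['position'],o['grip_width'],Ro.from_quat(o['tool_rot']).as_matrix()[:,2])
E
```

```text
[0.58667329 0.02346265 0.15052087] 0.05465565794657375 [ 0.97324     0.22943539 -0.01277926]
```

View pics/w2.png

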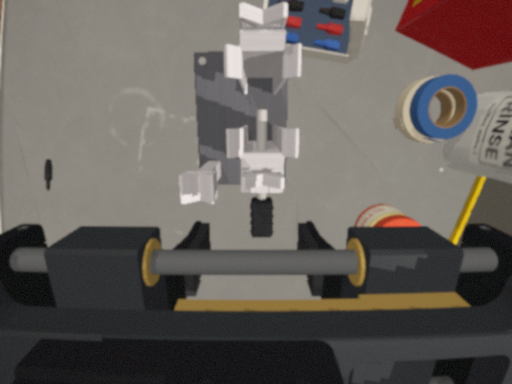

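arm_command(plan=[[[0,0,0],0],[[0,0,0],0],[[0,0,0],0]])

```text
time: 2.55
position: [0.594, 0.021, 0.16]
tool_rot: [-0.553, 0.438, -0.441, 0.555]
ft_force: [0.4, -0.2, 0.5]
grip_width: 0.0523
```

```bash
python3 - <<'E'
from h import *
c=snap('wrist','w3.png'); o=get_obs(); print(o['position'],o['grip_width'],Ro.from_quat(o['tool_rot']).as_matrix()[:,2],o['q'])
i=c['pixels'][90:260,180:330,::-1]; cv2.imwrite('pics/w3z.png',cv2.resize(i,None,fx=4,fy=3.5,interpolation=cv2.INTER_CUBIC))
E
```

```text
[0.59382213 0.02081448 0.1598691 ] 0.052031302102654574 [0.97358224 0.2282985  0.00417377] [-1.52930534e-01  5.61625568e-01  1.57587642e+00  1.22629719e-04
  9.99631992e-01 -3.83325028e-01]
```

View pics/w3z.png

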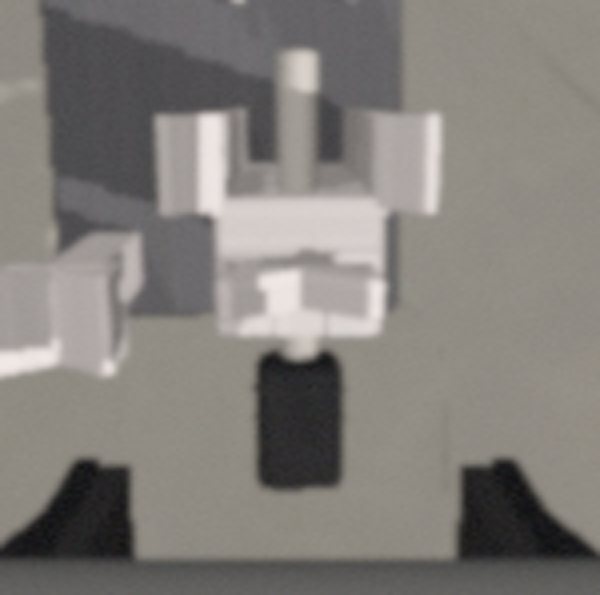

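```bash
python3 - <<'E'
from h import *
c=load('wrist')
def P(x,y,z): return onz(c,180+x/4,90+y/3.5,z)
hc=P(300,421,.113);t=P(299,52,.108);d=(t-hc)[:2];print(hc,t,np.linalg.norm(d),np.degrees(np.arctan2(-d[0],d[1])))
E
```

```text
[0.59412501 0.02157157 0.113     ] [0.57524249 0.10086369 0.108     ] 0.08150945432159498 13.39485172791946
```

arm_command(plan=[[[0,-0.12,-1],0],[[0,-0.12,-2],0],[[0,-0.12,-3],0],[[0,-0.12,-3],0],[[0,-0.12,-3],0]])

```text
time: 3.1
position: [0.5931, 0.0174, 0.0836]
tool_rot: [-0.554, 0.439, -0.44, 0.554]
ft_force: [0.7, 0.2, 0.3]
grip_width: 0.0524
```

arm_command(plan=[[[0,0,0],0],[[0,0,0],0],[[0,0,0],0],[[0,0,0],0],[[0,0,0],0]], fingers=-1, force=25)

```text
time: 3.6
position: [0.5926, 0.0175, 0.0829]
tool_rot: [-0.554, 0.439, -0.44, 0.554]
ft_force: [0.0, -0.2, -0.1]
grip_width: 0.0202
```

```bash
python3 - <<'E'
from h import *
c=snap('wrist','w4.png'); o=get_obs(); print(o['position'],o['grip_width'],o['ft_force'],Ro.from_quat(o['tool_rot']).as_matrix()[:,2])
E
```

```text
[0.59330676 0.01762856 0.08291762] 0.017823827317017427 [0.83444844 1.48345396 0.01941635] [0.9738303  0.22726515 0.00225685]
```

View pics/w4.png

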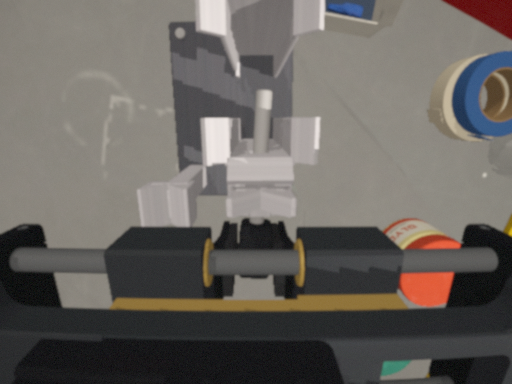

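arm_command(plan=[[[0,0,0],0],[[0,0,0],0],[[0.09,-0.39,0],0],[[0.18,-0.78,0],0],[[0.27,-1.17,0],0]])

```text
time: 4.15
position: [0.5991, -0.0127, 0.0824]
tool_rot: [0.554, -0.44, 0.439, -0.554]
ft_force: [-0.2, 1.5, 0.9]
grip_width: 0.0181
```

arm_command(plan=[[[0.09,-0.39,0],0],[[0.18,-0.78,0],0],[[0.27,-1.17,0],0],[[0.36,-1.56,0],0],[[0.45,-1.95,0],0]])

```text
time: 4.65
position: [0.6104, -0.0615, 0.0824]
tool_rot: [0.554, -0.44, 0.439, -0.554]
ft_force: [1.2, -0.2, 0.1]
grip_width: 0.0178
```

arm_command(plan=[[[0.04,-0.2,0],0],[[0.04,-0.2,0],0],[[0.04,-0.2,0],0]])

```text
time: 4.95
position: [0.6112, -0.0653, 0.0825]
tool_rot: [0.554, -0.44, 0.439, -0.554]
ft_force: [-0.1, -0.1, 0.4]
grip_width: 0.0179
```

```bash
python3 - <<'E'
from h import *
c=snap('wrist','w5.png'); o=get_obs(); print(o['position'],o['grip_width'],o['ft_force'],Ro.from_quat(o['tool_rot']).as_matrix()[:,2])
E
```

```text
[ 0.61113691 -0.06510731  0.08246417] 0.017580222850378857 [-0.69143044 -0.24004275 -0.41064315] [ 9.73665893e-01  2.27979143e-01 -4.88520369e-04]
```

View pics/w5.png

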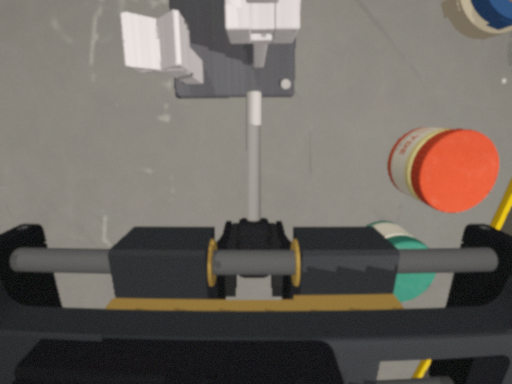

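arm_command(plan=[[[0,0,0.8],0],[[-1,-0.23,0.8],0],[[-2.03,-0.47,0.8],0],[[-2.03,-0.47,0.8],0],[[-2.03,-0.47,0.8],0]])

```text
time: 5.5
position: [0.5607, -0.0769, 0.1028]
tool_rot: [-0.554, 0.439, -0.44, 0.554]
ft_force: [-0.1, -0.7, -0.6]
grip_width: 0.0178
```

arm_command(plan=[[[-0.2,0.95,0],0],[[-0.4,1.9,0],0],[[-0.62,2.84,0],0],[[-0.62,2.84,0],0],[[-0.62,2.84,0],0]])

```text
time: 6.0
position: [0.5465, -0.0058, 0.1027]
tool_rot: [-0.554, 0.438, -0.439, 0.555]
ft_force: [0.8, -0.1, -0.9]
grip_width: 0.0179
```

```bash
python3 - <<'E'
from h import *
c=snap('wrist','w6.png'); o=get_obs(); print(o['position'],o['grip_width'],o['ft_force'],Ro.from_quat(o['tool_rot']).as_matrix()[:,2])
E
```

```text
[ 0.54665056 -0.00646092  0.10271409] 0.018010138961501557 [-0.56781624 -0.69706404 -0.83621121] [0.97349584 0.22869747 0.00182349]
```

View pics/w6.png

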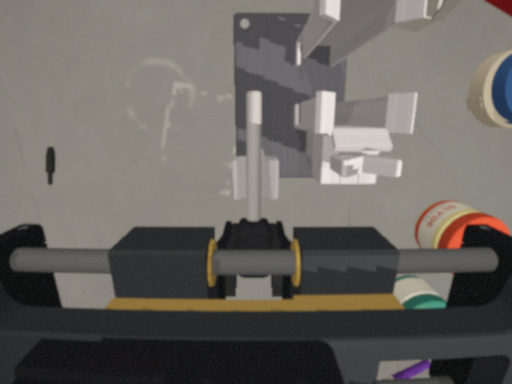

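arm_command(plan=[[[-0.03,0,-0.4],0],[[-0.03,0,-0.7],0],[[-0.03,0,-0.94],0],[[-0.03,0,-0.94],0],[[-0.03,0,-0.94],0]])

```text
time: 6.55
position: [0.5461, -0.007, 0.0789]
tool_rot: [-0.553, 0.439, -0.441, 0.554]
ft_force: [2.6, 0.6, 0.8]
grip_width: 0.0178
```

arm_command(plan=[[[0,0,0],0],[[0,0,0],0],[[0,0,0],0],[[0,0,0],0]], fingers=0)

```text
time: 6.95
position: [0.5436, -0.006, 0.0788]
tool_rot: [0.554, -0.44, 0.439, -0.554]
ft_force: [-0.3, 0.6, -0.2]
grip_width: 0.0398
```

arm_command(plan=[[[0,0,2],0],[[0,0,4],0],[[0,0,6],0],[[0,0,6],0],[[0,0,6],0]])

```text
time: 7.45
position: [0.5447, -0.0062, 0.2303]
tool_rot: [-0.554, 0.438, -0.44, 0.554]
ft_force: [-0.3, 0.6, -0.8]
grip_width: 0.0431
```

```bash
python3 - <<'E'
from h import *
c=snap('wrist','w7.png'); o=get_obs(); print(o['position'],o['grip_width'],o['ft_force'],Ro.from_quat(o['tool_rot']).as_matrix()[:,2])
E
```

```text
[ 0.54352987 -0.00595677  0.22875851] 0.04343788238944368 [-0.58228768 -0.11031932 -0.57653519] [ 0.97366938  0.22796268 -0.00098072]
```

View pics/w7.png

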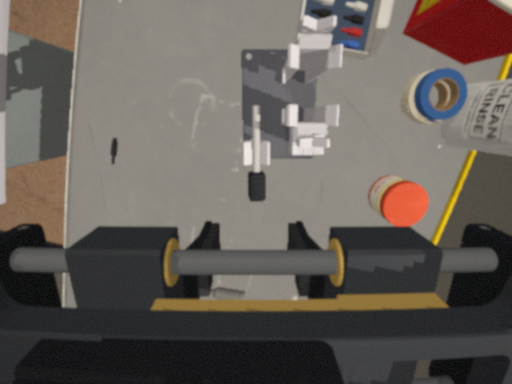

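```bash
cat >> h.py <<'E'
DC=np.array([.5743,.1047]); DY=np.radians(12.95)
XH=np.array([np.cos(DY),np.sin(DY)]); YH=np.array([-np.sin(DY),np.cos(DY)])
def dis(p): r=np.array(p)[:2]-DC; return np.array([r@XH,r@YH])*1000
E
python3 - <<'E'
from h import *
c=load('wrist')
i=c['pixels'][85:215,215:345,::-1]; cv2.imwrite('pics/w7z.png',cv2.resize(i,None,fx=4,fy=4,interpolation=cv2.INTER_CUBIC))
h=onz(c,257.3,187,.109); t=onz(c,256,105,.104); print(dis(h),dis(t))
E
```

```text
[ -50.36099186 -100.29425544] [-52.23649379 -16.22000927]
```

View pics/w7z.png

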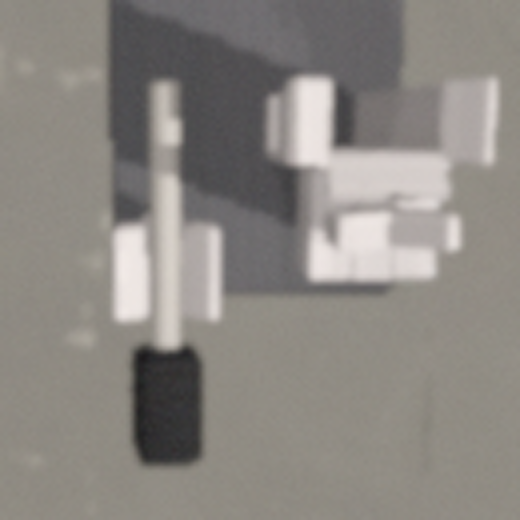

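```bash
python3 - <<'E'
from h import *
c=load('top')
for n,(u,v) in dict(A_steel=(220+372/4,120+207/4),B_blk=(220+367/4,120+318/4),C_blk=(220+523/4,120+306/4),D_steel=(220+411/4,120+430/4),E_steel=(220+496/4,120+415/4)).items(): print(n,onz(c,u,v,.0105).round(3))
for p in ([.5,-.12,.35],[.5,-.18,.4],[.5,-.1,.4],[.5,-.2,.35]):
  cc=wcam(p,13); print(p,[proj(cc,onz(c,220+u/4,120+v/4,.01))[0].round() for u,v in ((372,207),(367,318),(523,306),(411,430),(496,415))])
  cc=wcam(p,90); print(p,[proj(cc,onz(c,220+u/4,120+v/4,.01))[0].round() for u,v in ((372,207),(367,318),(523,306),(411,430),(496,415))])
E
```

```text
A_steel [ 0.646 -0.224  0.01 ]
B_blk [ 0.548 -0.216  0.01 ]
C_blk [ 0.556 -0.354  0.01 ]
D_steel [ 0.449 -0.251  0.01 ]
E_steel [ 0.461 -0.326  0.01 ]
[0.5, -0.12, 0.35] [array([315., 227.]), array([267., 213.]), array([255., 274.]), array([214., 219.]), array([213., 253.])]
[0.5, -0.12, 0.35] [array([202., 233.]), array([204., 185.]), array([132., 189.]), array([181., 132.]), array([141., 138.])]
[0.5, -0.18, 0.4] [array([318., 192.]), array([273., 178.]), array([261., 238.]), array([223., 184.]), array([221., 218.])]
[0.5, -0.18, 0.4] [array([234., 223.]), array([237., 179.]), array([171., 183.]), array([218., 130.]), array([181., 136.])]
[0.5, -0.1, 0.4] [array([307., 226.]), array([264., 214.]), array([253., 270.]), array([216., 219.]), array([214., 251.])]
[0.5, -0.1, 0.4] [array([197., 223.]), array([198., 179.]), array([133., 183.]), array([178., 130.]), array([141., 137.])]
[0.5, -0.2, 0.35] [array([326., 189.]), array([278., 174.]), array([264., 240.]), array([222., 180.]), array([220., 218.])]
[0.5, -0.2, 0.35] [array([242., 233.]), array([246., 185.]), array([174., 189.]), array([226., 131.]), array([185., 138.])]
```

arm_command(plan=[[[-0.2,-6,4],0],[[-0.2,-6,4],0],[[-0.2,-8,4],0],[[-0.2,-10,4],0],[[-0.2,-10,4],0]])

```text
time: 8.0
position: [0.5385, -0.2348, 0.3221]
tool_rot: [0.554, -0.441, 0.438, -0.554]
ft_force: [1.1, -0.4, 0.1]
grip_width: 0.0434
```

arm_command(plan=[[[-0.3,-2.8,0],0],[[-0.3,-2.8,0],0],[[-0.3,-2.8,0],0],[[-0.3,-2.8,0],0]])

```text
time: 8.4
position: [0.5313, -0.3025, 0.3217]
tool_rot: [-0.553, 0.441, -0.438, 0.554]
ft_force: [0.4, 0.5, 0.5]
grip_width: 0.0436
```

```bash
python3 - <<'E'
from h import *
c=snap('wrist','w8.png'); o=get_obs(); print(o['position'],o['grip_width'],o['ft_force'],Ro.from_quat(o['tool_rot']).as_matrix()[:,2])
E
```

```text
[ 0.53164006 -0.30183195  0.32230129] 0.04356731535701652 [ 0.23800997 -0.02700261 -0.20127985] [ 0.97354771  0.2284757  -0.00192482]
```

View pics/w8.png

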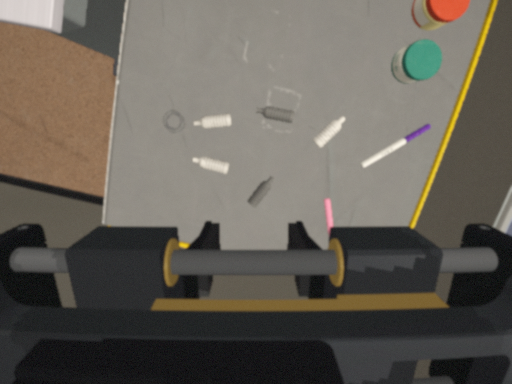

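```bash
cat >> h.py <<'E'
def grips(c,rect,verbose=True,amin=100,amax=900):
    x0,x1,y0,y1=rect; im=c['pixels'].astype(np.float32); g=im.mean(2); bg=cv2.medianBlur(g.astype(np.uint8),51).astype(np.float32)
    sat=im.max(2)-im.min(2); out=[]
    for name,m in (('steel',(g-bg>30)&(sat<60)),('black',(g-bg<-28)&(sat<40))):
        m=m.astype(np.uint8); m[:y0]=0;m[y1:]=0;m[:,:x0]=0;m[:,x1:]=0
        m=cv2.morphologyEx(m,cv2.MORPH_CLOSE,np.ones((3,3),np.uint8))
        n,l,s,ce=cv2.connectedComponentsWithStats(m)
        for k in range(1,n):
            if not amin<s[k,4]<amax: continue
            v,u=np.nonzero(l==k); W=np.array([onz(c,a,b,.0105)[:2] for a,b in zip(u,v)])
            mu=W.mean(0); e,V=np.linalg.eigh(np.cov((W-mu).T)); a=V[:,1]; b=V[:,0]
            s1=(W-mu)@a; L=np.ptp(s1); 
            # nose: the end with smaller width
            q=np.ptp(((W-mu)@b)[s1>s1.max()-.012]); r=np.ptp(((W-mu)@b)[s1<s1.min()+.012])
            if q>r: a=-a; s1=-s1
            mid=mu+a*(s1.max()+s1.min())/2+b*0
            wid=np.ptp((W-mu)@b)
            out.append((name,mid,np.degrees(np.arctan2(a[1],a[0])),L,wid,(q,r)))
            if verbose: print(name,'px',ce[k].round(),'mid',mid.round(4),'cent',mu.round(4),'noseyaw %.1f L %.1f W %.1f ends %.1f %.1f'%(out[-1][2],L*1e3,wid*1e3,q*1e3,r*1e3))
    return out
E
python3 - <<'E'
from h import *
c=load('wrist'); grips(c,(150,360,80,215),amin=60)
i=c['pixels'][90:215,150:360,::-1]; cv2.imwrite('pics/w8z.png',cv2.resize(i,None,fx=3.8,fy=3.8,interpolation=cv2.INTER_CUBIC))
E
```

```text
steel px [215. 121.] mid [ 0.4469 -0.2515] cent [ 0.4508 -0.2502] noseyaw -161.8 L 62.9 W 17.8 ends 5.8 17.0
steel px [330. 132.] mid [ 0.6457 -0.2207] cent [ 0.6444 -0.2227] noseyaw 58.8 L 62.9 W 18.6 ends 9.8 17.5
steel px [212. 164.] mid [ 0.4566 -0.3232] cent [ 0.4604 -0.3233] noseyaw 177.7 L 64.5 W 18.6 ends 8.7 18.6
black px [273. 116.] mid [ 0.5477 -0.2201] cent [ 0.5442 -0.2197] noseyaw -7.5 L 52.4 W 17.7 ends 17.4 6.0
black px [258. 191.] mid [ 0.5507 -0.3491] cent [ 0.5494 -0.3519] noseyaw 65.1 L 60.5 W 11.7 ends 4.7 11.0
```

View pics/w8z.png

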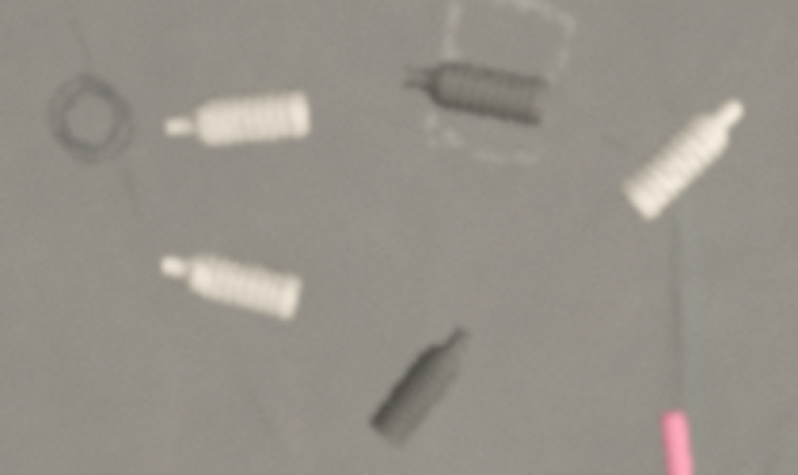

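arm_command(plan=[[[2,1.6,-2],-4.5],[[4.56,3.22,-4],-8.9],[[4.56,3.22,-6],-8.9],[[4.56,3.22,-7],-8.9],[[4.56,3.22,-7],-8.9]], fingers=0.1)

```text
time: 8.95
position: [0.6455, -0.2179, 0.1449]
tool_rot: [-0.355, 0.614, -0.61, 0.353]
ft_force: [-0.7, 0.6, 0.2]
grip_width: 0.0477
```

arm_command(plan=[[[0,0,0],0],[[0,0,0],0],[[0,0,0],0],[[0,0,0],0]])

```text
time: 9.35
position: [0.647, -0.2241, 0.1519]
tool_rot: [0.354, -0.61, 0.613, -0.356]
ft_force: [-0.7, 0.2, 0.4]
grip_width: 0.0479
```

```bash
cat >> h.py <<'E'
def st():
    o=get_obs(); z=Ro.from_quat(o['tool_rot']).as_matrix()[:,2]; y=np.degrees(np.arctan2(z[1],z[0]))
    print('t %.2f'%o['time'],'pos',o['position'].round(4),'yaw %.2f'%y,'w %.4f'%o['grip_width'],'F',o['ft_force'].round(1),'q6 %.2f'%o['q'][5]); return o['position'],y
def delta(x,y,z,jaw):
    p,a=st(); d=(np.array([x,y,z])-p)/.025; t=(jaw-a+180)%360-180; print('units',d.round(2),'turn',round(t/5,2))
E
python3 - <<'E'
from h import *
c=snap('wrist','w9.png'); st()
grips(c,(0,512,60,225),amax=4000)
E
```

```text
t 9.40 pos [ 0.6468 -0.2242  0.1516] yaw -29.79 w 0.0480 F [ 0.5 -0.2 -0. ] q6 0.02
steel px [337. 145.] mid [ 0.7477 -0.234 ] cent [ 0.7488 -0.2329] noseyaw -134.9 L 85.2 W 11.2 ends 10.9 10.8
steel px [249. 185.] mid [ 0.6434 -0.2224] cent [ 0.6424 -0.2241] noseyaw 58.5 L 65.7 W 19.1 ends 10.1 17.7
black px [183. 207.] mid [ 0.5568 -0.2077] cent [ 0.5622 -0.2087] noseyaw 169.3 L 45.3 W 17.1 ends 4.6 17.1
```

View pics/w9.png

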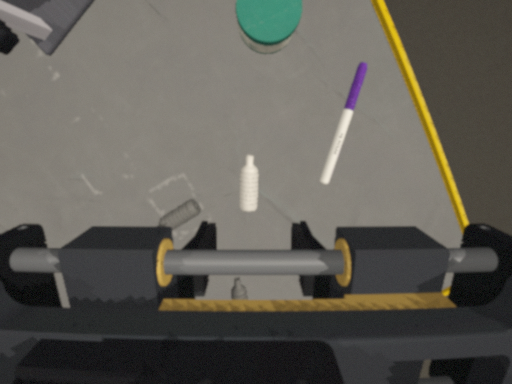

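```bash
python3 - <<'E'
from h import *
delta(.6447,-.2207,.004,-31.3)
E
```

```text
t 9.40 pos [ 0.6468 -0.2242  0.1516] yaw -29.79 w 0.0480 F [ 0.5 -0.2 -0. ] q6 0.02
units [-0.08  0.14 -5.91] turn -0.3
```

arm_command(plan=[[[-0.08,0.14,-2],-0.3],[[-0.08,0.14,-4],-0.3],[[-0.08,0.14,-5.5],-0.3],[[-0.08,0.14,-5.85],-0.3],[[-0.08,0.14,-5.85],-0.3]])

```text
time: 9.9
position: [0.6434, -0.2199, 0.0031]
tool_rot: [-0.347, 0.617, -0.616, 0.346]
ft_force: [-0.2, 0.2, 0.2]
grip_width: 0.0478
```

```bash
python3 - <<'E'
from h import *
c=snap('wrist','w10.png'); st()
E
```

```text
t 9.95 pos [ 0.6447 -0.2206  0.0042] yaw -31.32 w 0.0477 F [ 0.1 -0.5  0.4] q6 0.05
```

View pics/w10.png

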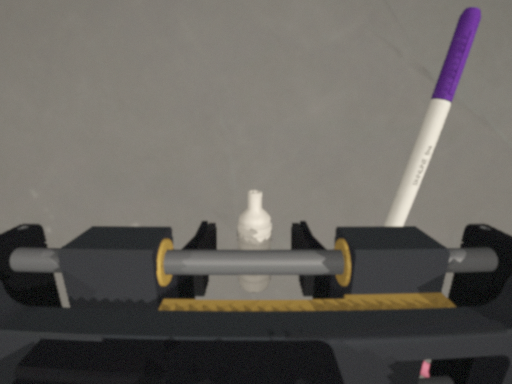

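arm_command(plan=[[[0,0,0],0],[[0,0,0],0],[[0,0,0],0],[[0,0,0],0],[[0,0,0],0]], fingers=-1, force=30)

```text
time: 10.45
position: [0.6444, -0.2198, 0.0033]
tool_rot: [0.346, -0.616, 0.617, -0.347]
ft_force: [-0.4, -0.5, 1.3]
grip_width: 0.0209
```

arm_command(plan=[[[0,0,0],0],[[0,0,2],0],[[0,0,4],0],[[0,0,6],0],[[0,0,6],0]])

```text
time: 10.95
position: [0.6492, -0.2221, 0.1612]
tool_rot: [0.343, -0.611, 0.621, -0.35]
ft_force: [1.1, -1.2, -0.2]
grip_width: 0.0208
```

```bash
python3 - <<'E'
from h import *
c=snap('wrist','w11.png'); p,y=st()
Rt,pt=T_tool(p,y)
for L in (.028,.031,.034): print(L,proj(c,Rt@np.array([-L,-.0065,0])+pt))
i=c['pixels'][160:250,200:310,::-1]; cv2.imwrite('pics/w11z.png',cv2.resize(i,None,fx=6,fy=6,interpolation=cv2.INTER_CUBIC))
delta(.5743,.1047,.18,12.95)
E
```

```text
t 11.00 pos [ 0.6469 -0.221   0.1575] yaw -31.30 w 0.0209 F [-0.4  0.4 -0.5] q6 0.05
0.028 [[249.40875446 193.61761565]]
0.031 [[249.39020776 188.80363367]]
0.034 [[249.37161991 183.94300719]]
t 11.00 pos [ 0.6469 -0.221   0.1575] yaw -31.30 w 0.0209 F [-0.4  0.4 -0.5] q6 0.05
units [-2.91 13.03  0.9 ] turn 8.85
```

View pics/w11z.png

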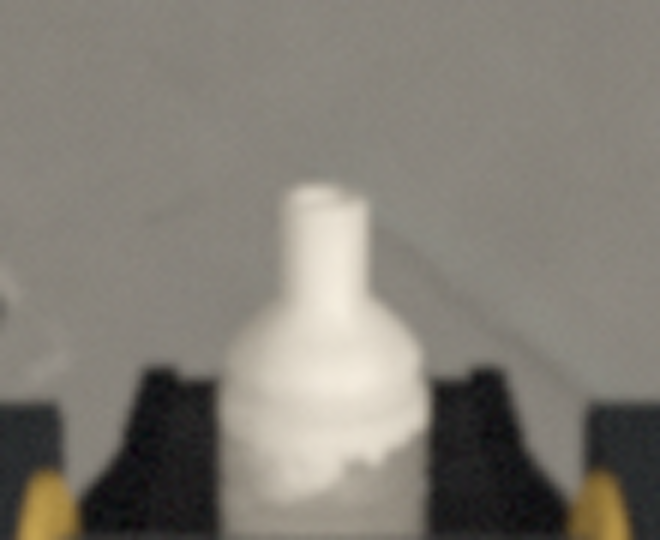

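arm_command(plan=[[[-1,4,0.9],3],[[-2,8,0.9],8.85],[[-2.5,10,0.9],8.85],[[-2.5,10,0.9],8.85],[[-2.5,10,0.9],8.85]])

```text
time: 11.5
position: [0.5816, 0.0233, 0.1729]
tool_rot: [0.55, -0.446, 0.444, -0.549]
ft_force: [0.3, -0.1, -0.5]
grip_width: 0.0208
```

arm_command(plan=[[[-0.43,3.1,0],0],[[-0.43,3.1,0],0],[[-0.43,3.1,0],0],[[-0.43,3.1,0],0],[[-0.43,3.1,0],0]])

```text
time: 12.0
position: [0.5729, 0.0979, 0.1738]
tool_rot: [0.549, -0.447, 0.446, -0.548]
ft_force: [-0.4, -1.0, -1.4]
grip_width: 0.0206
```

arm_command(plan=[[[0,0,0],0],[[0,0,0],0],[[0,0,0],0]])

```text
time: 12.3
position: [0.5733, 0.098, 0.1747]
tool_rot: [0.548, -0.447, 0.447, -0.548]
ft_force: [0.5, 0.4, -0.6]
grip_width: 0.0206
```

```bash
cat >> h.py <<'E'
def hand(c):
    p,y=st(); Rt,pt=T_tool(p,y)
    for L in (.028,.031,.034): print(L,proj(c,Rt@np.array([-L,-.0065,0])+pt).round(1))
E
python3 - <<'E'
from h import *
c=snap('wrist','w12.png'); hand(c)
i=c['pixels'][100:250,180:330,::-1]; cv2.imwrite('pics/w12z.png',cv2.resize(i,None,fx=4,fy=4,interpolation=cv2.INTER_CUBIC))
delta(.5738-.0007,.1069,.18,12.95)
E
```

```text
t 12.35 pos [0.5733 0.0981 0.1748] yaw 11.59 w 0.0214 F [ 0.6  0.1 -0.4] q6 -0.22
0.028 [[255.5 195.5]]
0.031 [[255.5 190.6]]
0.034 [[255.5 185.6]]
t 12.35 pos [0.5733 0.0981 0.1748] yaw 11.59 w 0.0214 F [ 0.6  0.1 -0.4] q6 -0.22
units [-0.01  0.35  0.21] turn 0.27
```

View pics/w12z.png

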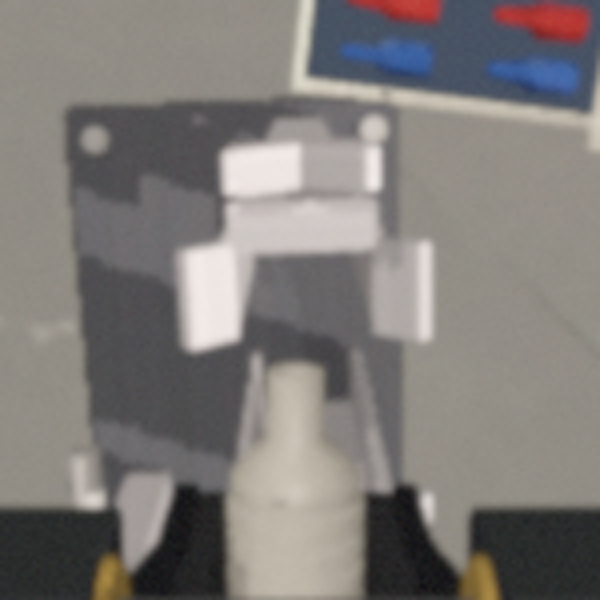

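```bash
python3 - <<'E'
from h import *
c=load('wrist')
def P(x,y,z): return onz(c,180+x/4,100+y/4,z)
for n,a in dict(flT=(301,200,.133),flB=(302,250,.125),crad=(301,168,.1425),crL=(221,168,.145),crR=(381,168,.145),nose=(297,368,.1813),fL=(179,300,.133),fR=(432,290,.133)).items(): print(n,dis(P(*a)).round(1))
E
```

```text
flT [-1.1 43.1]
flB [-1.  32.5]
crad [-1.  49.8]
crL [-14.9  50.3]
crR [12.8 49.7]
nose [-2.5 24. ]
fL [-24.6  24.8]
fR [23.4 25.6]
```

arm_command(plan=[[[0,0.29,0],0.27],[[0,0.29,-0.5],0.27],[[0,0.29,-1],0.27],[[0,0.29,-1],0.27],[[0,0.29,-1],0.27]])

```text
time: 12.85
position: [0.5725, 0.1062, 0.1488]
tool_rot: [0.554, -0.441, 0.439, -0.553]
ft_force: [-0.3, -0.3, -0.7]
grip_width: 0.0205
```

```bash
python3 - <<'E'
from h import *
c=snap('wrist','w13.png'); p,y=st(); print(dis(p),y)
i=c['pixels'][100:250,180:330,::-1]; cv2.imwrite('pics/w13z.png',cv2.resize(i,None,fx=4,fy=4,interpolation=cv2.INTER_CUBIC))
E
```

```text
t 12.90 pos [0.573  0.1062 0.1493] yaw 13.02 w 0.0207 F [ 0.3 -0.2 -0.7] q6 -0.24
[-0.92480817  1.72018079] 13.019190607459791
```

View pics/w13z.png

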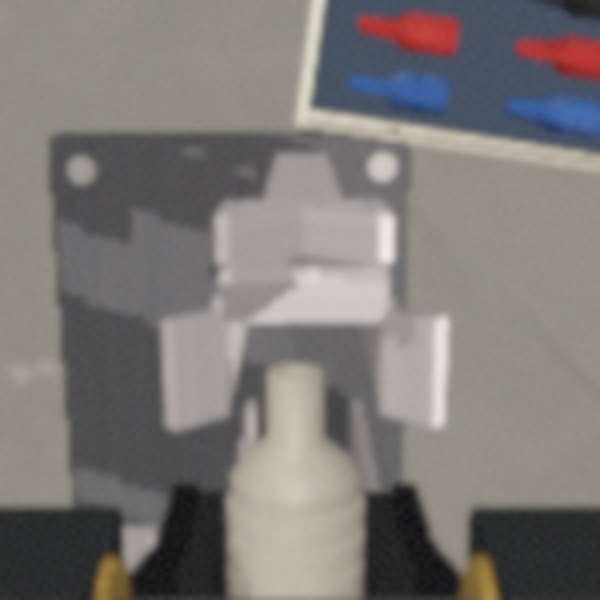

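```bash
python3 - <<'E'
from h import *
c=load('wrist')
def P(x,y,z): return onz(c,180+x/4,100+y/4,z)
for n,a in dict(flB=(305,323,.125),flT=(303,270,.133),cL=(214,225,.145),cR=(396,225,.145),nose=(296,368,.1558),fL=(163,370,.133),fR=(448,365,.133)).items(): print(n,dis(P(*a)).round(1))
E
```

```text
flB [-0.8 32.1]
flT [-1.2 42.9]
cL [-14.8  51.9]
cR [12.8 51.9]
nose [-2.4 32.3]
fL [-24.7  25.8]
fR [23.3 26.7]
```

arm_command(plan=[[[0.04,-0.03,0],0],[[0.04,-0.03,-0.5],0],[[0.04,-0.03,-1],0],[[0.04,-0.03,-1.5],0],[[0.04,-0.03,-1.5],0]])

```text
time: 13.4
position: [0.5722, 0.1054, 0.1097]
tool_rot: [0.555, -0.442, 0.439, -0.552]
ft_force: [-0.0, 0.9, -1.2]
grip_width: 0.0208
```

arm_command(plan=[[[0,0,-0.4],0],[[0,0,-0.8],0],[[0,0,-1.2],0],[[0,0,-1.2],0],[[0,0,-1.2],0]])

```text
time: 13.9
position: [0.574, 0.1054, 0.0819]
tool_rot: [0.554, -0.44, 0.44, -0.553]
ft_force: [0.1, 0.3, -0.4]
grip_width: 0.0209
```

```bash
python3 - <<'E'
from h import *
c=snap('wrist','w14.png'); p,y=st(); print(dis(p),y)
i=c['pixels'][100:250,180:330,::-1]; cv2.imwrite('pics/w14z.png',cv2.resize(i,None,fx=4,fy=4,interpolation=cv2.INTER_CUBIC))
E
```

```text
t 13.95 pos [0.5744 0.1054 0.0823] yaw 13.02 w 0.0204 F [ 0.1  0.  -0.4] q6 -0.24
[0.21092426 0.67857519] 13.015527166840215
```

View pics/w14z.png

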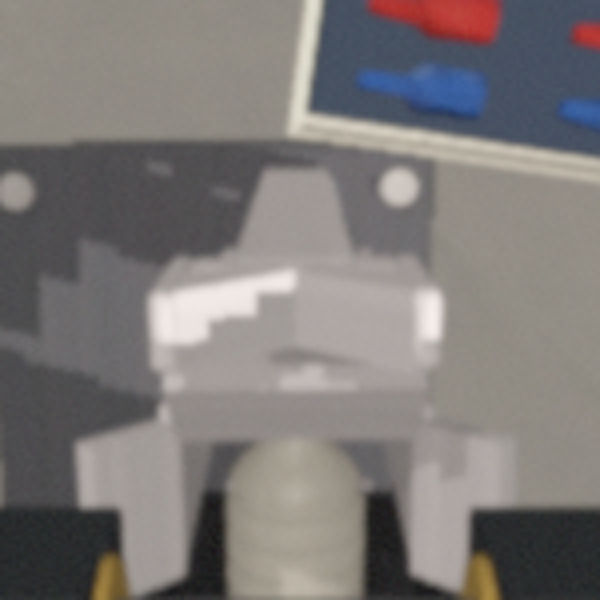

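arm_command(plan=[[[0,0,0],0],[[0,0,0],0],[[0,0,0],0],[[0,0,0],0],[[0,0,0],0]], fingers=0)

```text
time: 14.45
position: [0.5743, 0.1054, 0.0825]
tool_rot: [-0.553, 0.44, -0.44, 0.554]
ft_force: [0.0, -0.5, 0.0]
grip_width: 0.0426
```

arm_command(plan=[[[0,0,1.5],0],[[0,0,3],0],[[0,0,4.5],0],[[0.2,-1,5.5],0],[[0.2,-1,5.5],0]])

```text
time: 14.95
position: [0.5828, 0.0784, 0.2243]
tool_rot: [-0.551, 0.437, -0.444, 0.555]
ft_force: [0.4, -1.5, 0.1]
grip_width: 0.0437
```

```bash
python3 - <<'E'
from h import *
c=snap('wrist','w15.png'); p,y=st(); print(dis(p),y)
i=c['pixels'][90:240,180:330,::-1]; cv2.imwrite('pics/w15z.png',cv2.resize(i,None,fx=4,fy=4,interpolation=cv2.INTER_CUBIC))
c=snap('top','t15.png'); grips(c,(290,380,155,245),amin=8)
E
```

```text
t 15.00 pos [0.5807 0.0795 0.2219] yaw 12.92 w 0.0436 F [-0.3 -0.  -0.4] q6 -0.28
[  0.56826624 -25.94920251] 12.916015289214162
steel px [343. 223.] mid [ 0.4601 -0.3241] cent [ 0.465  -0.3242] noseyaw 179.7 L 62.8 W 18.0 ends 7.2 14.3
steel px [323. 226.] mid [ 0.4514 -0.2529] cent [ 0.4537 -0.2521] noseyaw -161.2 L 59.3 W 16.4 ends 6.9 14.4
black px [350. 198.] mid [ 0.5521 -0.3526] cent [ 0.5524 -0.352 ] noseyaw -115.5 L 42.4 W 8.3 ends 5.0 3.2
```

View pics/w15z.png

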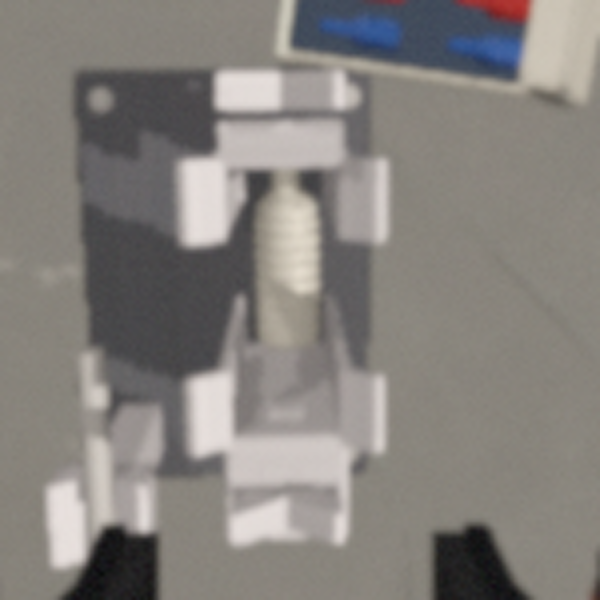

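arm_command(plan=[[[-1,-4,0],8],[[-2,-8,0],8],[[-2.7,-8,0],8],[[-2.7,-8,0],8],[[-2.7,-8,0],8]])

```text
time: 15.55
position: [0.5092, -0.1206, 0.2178]
tool_rot: [-0.671, 0.225, -0.221, 0.671]
ft_force: [0.3, 0.4, -0.7]
grip_width: 0.0437
```

arm_command(plan=[[[-2.7,-5.3,-2.5],8],[[-2.7,-5.3,-2.5],8],[[-2.7,-5.3,-2.5],8],[[-2.7,-5.3,-2.5],8],[[-2.7,-5.3,-2.5],8]])

```text
time: 16.05
position: [0.4412, -0.2527, 0.154]
tool_rot: [-0.705, -0.017, 0.021, 0.709]
ft_force: [-0.3, 0.8, 0.1]
grip_width: 0.0436
```

arm_command(plan=[[[0,0,0],3],[[0,0,0],3],[[0,0,0],3],[[0,0,0],3]])

```text
time: 16.45
position: [0.4435, -0.2509, 0.1561]
tool_rot: [-0.698, -0.109, 0.11, 0.699]
ft_force: [0.4, 1.1, 0.1]
grip_width: 0.0433
```

```bash
python3 - <<'E'
from h import *
c=snap('wrist','w16.png'); st()
grips(c,(0,512,60,225),amax=4000)
E
```

```text
t 16.50 pos [ 0.4437 -0.2512  0.1564] yaw 107.85 w 0.0435 F [-0.2 -0.8  0.3] q6 -2.62
steel px [441.  88.] mid [ 0.2761 -0.0861] cent [ 0.2761 -0.0881] noseyaw -89.9 L 184.7 W 4.0 ends 3.8 3.2
steel px [189. 181.] mid [ 0.4587 -0.3237] cent [ 0.4614 -0.3238] noseyaw 177.2 L 66.4 W 18.8 ends 7.7 18.0
steel px [252. 191.] mid [ 0.4482 -0.2515] cent [ 0.4512 -0.2505] noseyaw -161.2 L 64.9 W 17.2 ends 6.8 16.7
black px [461. 163.] mid [ 0.3431 -0.0287] cent [ 0.3431 -0.0276] noseyaw -89.1 L 39.4 W 8.6 ends 7.9 5.7
```

View pics/w16.png

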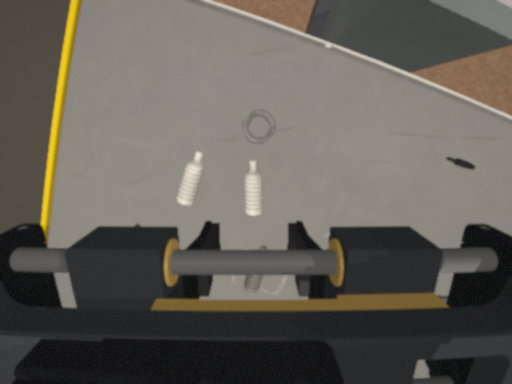

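```bash
python3 - <<'E'
from h import *
delta(.4476,-.2517,.004,108.5)
E
```

```text
t 16.50 pos [ 0.4437 -0.2512  0.1564] yaw 107.85 w 0.0435 F [-0.2 -0.8  0.3] q6 -2.62
units [ 0.15 -0.02 -6.1 ] turn 0.13
```

arm_command(plan=[[[0.15,-0.02,-2],0.13],[[0.15,-0.02,-4],0.13],[[0.15,-0.02,-5.6],0.13],[[0.15,-0.02,-6.05],0.13],[[0.15,-0.02,-6.05],0.13]])

```text
time: 17.0
position: [0.447, -0.2516, 0.0046]
tool_rot: [-0.697, -0.113, 0.115, 0.699]
ft_force: [-0.9, 0.2, -0.3]
grip_width: 0.0433
```

arm_command(plan=[[[0,0,0],0],[[0,0,0],0],[[0,0,0],0],[[0,0,0],0],[[0,0,0],0]], fingers=-1)

```text
time: 17.5
position: [0.4485, -0.253, 0.0075]
tool_rot: [0.698, 0.115, -0.114, -0.697]
ft_force: [0.1, 1.2, 8.3]
grip_width: 0.021
```

```bash
python3 - <<'E'
from h import *
st()
E
```

```text
t 17.50 pos [ 0.4485 -0.253   0.0075] yaw 108.58 w 0.0210 F [0.1 1.2 8.3] q6 -2.63
```

arm_command(plan=[[[0,0,1],0],[[0,0,3],0],[[0,0,5],0],[[0,0,7],0],[[0,0,7],0]])

```text
time: 18.0
position: [0.4516, -0.2557, 0.1881]
tool_rot: [0.702, 0.118, -0.111, -0.693]
ft_force: [0.3, -0.3, -0.5]
grip_width: 0.021
```

arm_command(plan=[[[2,4,0],-8],[[3,8,0],-8],[[3,8,0],-8],[[3,8,0],-8],[[3,8,0],-8]])

```text
time: 18.5
position: [0.5226, -0.0505, 0.1805]
tool_rot: [-0.695, 0.128, -0.127, 0.696]
ft_force: [-0.7, 0.3, -0.3]
grip_width: 0.0206
```

arm_command(plan=[[[2,4,0],-8],[[2,5.9,0],-8],[[2,5.9,0],-8],[[2,5.9,0],-8],[[2,5.9,0],-8]])

```text
time: 19.0
position: [0.5727, 0.098, 0.1801]
tool_rot: [-0.61, 0.357, -0.356, 0.611]
ft_force: [-0.2, -0.3, -0.2]
grip_width: 0.0206
```

arm_command(plan=[[[0,0,0],-3.1],[[0,0,0],-3.1],[[0,0,0],-3.1],[[0,0,0],-3.1]])

```text
time: 19.4
position: [0.5723, 0.0947, 0.1805]
tool_rot: [0.558, -0.435, 0.434, -0.558]
ft_force: [0.0, 0.6, -1.6]
grip_width: 0.0208
```

```bash
cat >> h.py <<'E'
def crop(c,fn):
    i=c['pixels'][100:250,180:330,::-1]; cv2.imwrite('pics/'+fn,cv2.resize(i,None,fx=4,fy=4,interpolation=cv2.INTER_CUBIC))
def PC(c,x,y,z): return dis(onz(c,180+x/4,100+y/4,z)).round(1)
E
python3 - <<'E'
from h import *
c=snap('wrist'); p,y=st(); print(dis(p)); hand(c); crop(c,'w17.png')
delta(.5732,.1047,.15,12.95)
E
```

```text
t 19.45 pos [0.5724 0.0946 0.1806] yaw 14.13 w 0.0207 F [-0.6  0.2  0.1] q6 -0.28
[-4.08134501 -9.41050843]
t 19.45 pos [0.5724 0.0946 0.1806] yaw 14.13 w 0.0207 F [-0.6  0.2  0.1] q6 -0.28
0.028 [[255.8 196. ]]
0.031 [[255.8 191.1]]
0.034 [[255.8 186.2]]
t 19.45 pos [0.5724 0.0946 0.1806] yaw 14.13 w 0.0207 F [-0.6  0.2  0.1] q6 -0.28
units [ 0.03  0.4  -1.22] turn -0.24
```

View pics/w17.png

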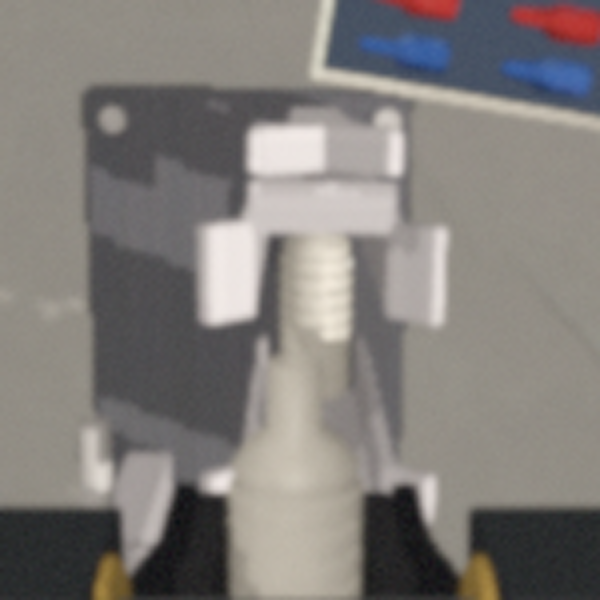

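arm_command(plan=[[[0.07,0.43,0],-0.24],[[0.07,0.43,-0.7],-0.24],[[0.07,0.43,-1.3],-0.24],[[0.07,0.43,-1.3],-0.24],[[0.07,0.43,-1.3],-0.24]])

```text
time: 19.95
position: [0.5745, 0.1053, 0.1485]
tool_rot: [0.553, -0.441, 0.441, -0.553]
ft_force: [-0.6, -0.3, -0.4]
grip_width: 0.0206
```

```bash
python3 - <<'E'
from h import *
c=snap('wrist'); p,y=st(); print(dis(p)); hand(c); crop(c,'w18.png')
delta(.5742,.1053,.085,12.95)
E
```

```text
t 20.00 pos [0.575  0.1053 0.149 ] yaw 12.84 w 0.0204 F [ 0.1  0.  -0.2] q6 -0.23
[0.83190523 0.47122577]
t 20.00 pos [0.575  0.1053 0.149 ] yaw 12.84 w 0.0204 F [ 0.1  0.  -0.2] q6 -0.23
0.028 [[256.4 196.2]]
0.031 [[256.5 191.3]]
0.034 [[256.5 186.3]]
t 20.00 pos [0.575  0.1053 0.149 ] yaw 12.84 w 0.0204 F [ 0.1  0.  -0.2] q6 -0.23
units [-0.03 -0.   -2.56] turn 0.02
```

View pics/w18.png

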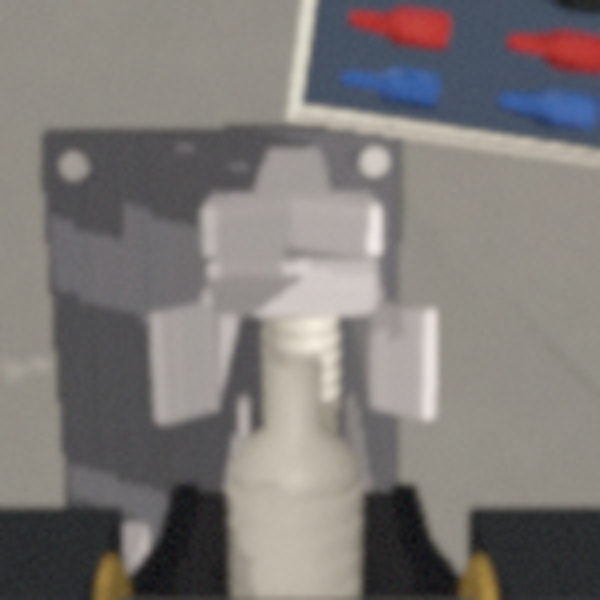

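arm_command(plan=[[[-0.01,-0.04,-0.5],0],[[-0.01,-0.04,-1],0],[[-0.01,-0.04,-1.6],0],[[-0.01,-0.04,-2.1],0],[[-0.01,-0.04,-2.6],0]])

```text
time: 20.5
position: [0.574, 0.1044, 0.0822]
tool_rot: [0.553, -0.441, 0.441, -0.552]
ft_force: [0.3, 0.2, -0.7]
grip_width: 0.0205
```

arm_command(plan=[[[0,0,0],0],[[0,0,0],0]])

```text
time: 20.7
position: [0.5742, 0.1044, 0.0831]
tool_rot: [0.553, -0.441, 0.441, -0.552]
ft_force: [-0.7, -0.3, 0.0]
grip_width: 0.0206
```

```bash
python3 - <<'E'
from h import *
c=snap('wrist'); p,y=st(); print(dis(p));  crop(c,'w19.png')
E
```

```text
t 20.75 pos [0.5747 0.1045 0.0837] yaw 12.81 w 0.0208 F [-0.3 -0.2  0.4] q6 -0.24
[ 0.31760842 -0.32439667]
```

View pics/w19.png

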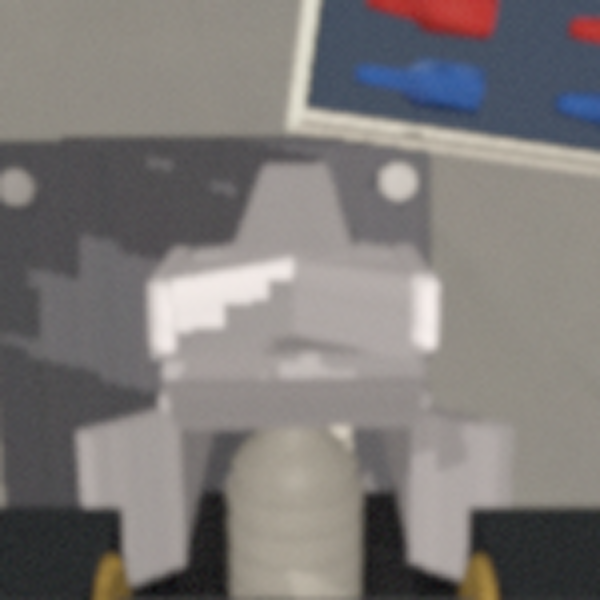

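Inside the chute, no contact force. Release and rise.

arm_command(plan=[[[0,0,0],0],[[0,0,0],0],[[0,0,0],0],[[0,0,0],0],[[0,0,0],0]], fingers=0)

```text
time: 21.25
position: [0.5745, 0.1045, 0.0838]
tool_rot: [-0.553, 0.441, -0.441, 0.553]
ft_force: [0.5, 0.2, -0.5]
grip_width: 0.0426
```

arm_command(plan=[[[0,0,1.5],0],[[0,0,3],0],[[0,0,4.5],0],[[0.2,-1,5.5],0],[[0.2,-1,5.5],0]])

```text
time: 21.75
position: [0.5829, 0.0775, 0.2256]
tool_rot: [-0.55, 0.438, -0.445, 0.554]
ft_force: [2.1, -0.4, -1.0]
grip_width: 0.0437
```

```bash
python3 - <<'E'
from h import *
c=snap('wrist'); p,y=st(); crop(c,'w20.png')
delta(.4575,-.3238,.16,87.5)
E
```

```text
t 21.80 pos [0.5808 0.0786 0.2231] yaw 12.71 w 0.0435 F [-0.7 -0.1  0.3] q6 -0.28
t 21.80 pos [0.5808 0.0786 0.2231] yaw 12.71 w 0.0435 F [-0.7 -0.1  0.3] q6 -0.28
units [ -4.93 -16.09  -2.53] turn 14.96
```

View pics/w20.png

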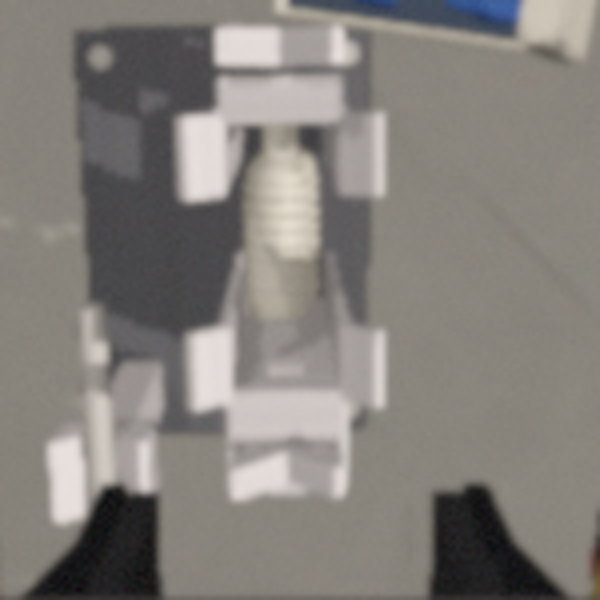

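arm_command(plan=[[[-1,-4,0],8],[[-2.5,-8,0],8],[[-2.5,-8,0],8],[[-2.5,-8,0],8],[[-2.5,-8,0],8]])

```text
time: 22.3
position: [0.5147, -0.122, 0.2193]
tool_rot: [-0.67, 0.226, -0.223, 0.671]
ft_force: [0.7, -0.0, -0.2]
grip_width: 0.0433
```

arm_command(plan=[[[-2.45,-8.1,-2.5],7],[[-2.45,-8.1,-2.5],7],[[-2.45,-8.1,-2.5],7],[[-2.45,-8.1,-2.5],7],[[-2.45,-8.1,-2.5],7]])

```text
time: 22.8
position: [0.4538, -0.3239, 0.156]
tool_rot: [-0.706, 0.014, -0.012, 0.708]
ft_force: [1.6, -0.9, 0.3]
grip_width: 0.0437
```

arm_command(plan=[[[0,0,0],0],[[0,0,0],0],[[0,0,0],0]])

```text
time: 23.1
position: [0.4554, -0.3212, 0.1578]
tool_rot: [-0.706, 0.014, -0.013, 0.708]
ft_force: [-1.2, 0.5, 0.1]
grip_width: 0.0435
```

```bash
python3 - <<'E'
from h import *
c=snap('wrist','w21.png'); st()
g=grips(c,(0,512,60,225),amax=4000)
E
```

```text
t 23.15 pos [ 0.4557 -0.3212  0.1582] yaw 87.79 w 0.0440 F [ 0.1 -0.4  0.4] q6 -2.35
steel px [253. 189.] mid [ 0.4587 -0.3227] cent [ 0.4612 -0.3228] noseyaw 177.8 L 66.2 W 17.9 ends 6.9 17.9
black px [504.  78.] mid [ 0.3435 -0.0388] cent [ 0.3434 -0.0373] noseyaw -89.1 L 20.6 W 8.6 ends 8.6 5.4
```

View pics/w21.png

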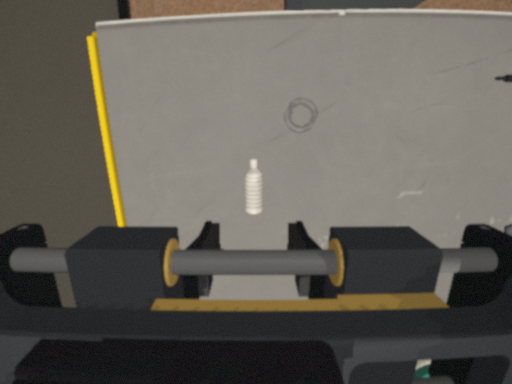

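arm_command(plan=[[[0.05,-0.06,-2],0],[[0.05,-0.06,-4],0],[[0.05,-0.06,-5.6],0],[[0.05,-0.06,-6.1],0],[[0.05,-0.06,-6.1],0]])

```text
time: 23.65
position: [0.4565, -0.3227, 0.0048]
tool_rot: [-0.706, 0.014, -0.013, 0.708]
ft_force: [-0.5, -0.4, -0.1]
grip_width: 0.0437
```

arm_command(plan=[[[0,0,0],0],[[0,0,0],0],[[0,0,0],0],[[0,0,0],0],[[0,0,0],0]], fingers=-1)

```text
time: 24.15
position: [0.4575, -0.3251, 0.0076]
tool_rot: [0.708, -0.013, 0.015, -0.706]
ft_force: [-0.1, 0.7, 6.2]
grip_width: 0.0205
```

arm_command(plan=[[[0,0,1],0],[[0,0,3],0],[[0,0,5],0],[[0,0,7],0],[[0,0,7],0]])

```text
time: 24.65
position: [0.4603, -0.3282, 0.1886]
tool_rot: [0.711, -0.01, 0.018, -0.703]
ft_force: [1.4, -0.6, -0.4]
grip_width: 0.0204
```

```bash
python3 - <<'E'
from h import *
c=snap('wrist'); hand(c); crop(c,'w22.png')
delta(.5744,.1045,.18,12.95)
E
```

```text
t 24.70 pos [ 0.4587 -0.3266  0.1854] yaw 87.72 w 0.0208 F [ 0.1 -0.8 -1.2] q6 -2.35
0.028 [[258.5 195.2]]
0.031 [[258.5 190.4]]
0.034 [[258.5 185.6]]
t 24.70 pos [ 0.4587 -0.3266  0.1854] yaw 87.72 w 0.0208 F [ 0.1 -0.8 -1.2] q6 -2.35
units [ 4.63 17.24 -0.22] turn -14.95
```

View pics/w22.png

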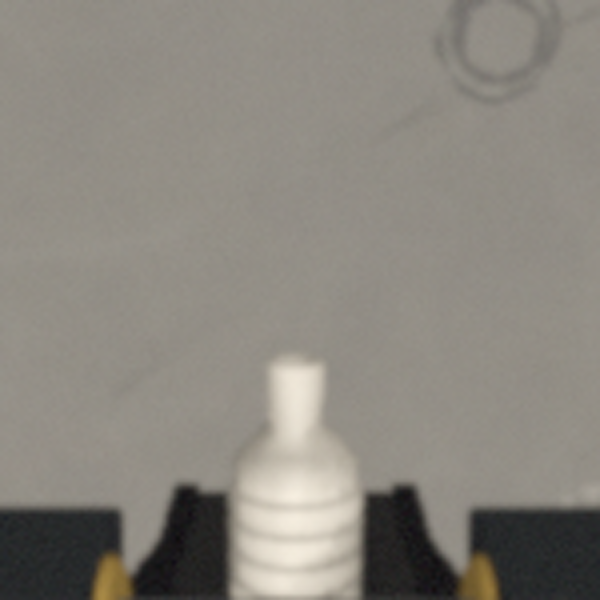

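arm_command(plan=[[[1,4,0],-8],[[2.3,9,0],-8],[[2.3,9,0],-8],[[2.3,9,0],-8],[[2.3,9,0],-8]])

```text
time: 25.2
position: [0.5128, -0.0996, 0.1796]
tool_rot: [-0.66, 0.256, -0.254, 0.66]
ft_force: [0.8, -0.0, -0.5]
grip_width: 0.0209
```

arm_command(plan=[[[1,4,0],-6.9],[[2.3,8.2,0],-6.9],[[2.3,8.2,0],-6.9],[[2.3,8.2,0],-6.9],[[2.3,8.2,0],-6.9]])

```text
time: 25.7
position: [0.5705, 0.106, 0.1794]
tool_rot: [0.556, -0.439, 0.437, -0.555]
ft_force: [0.5, -0.6, -1.3]
grip_width: 0.0208
```

arm_command(plan=[[[0,0,0],0],[[0,0,0],0],[[0,0,0],0]])

```text
time: 26.0
position: [0.5703, 0.1024, 0.18]
tool_rot: [0.556, -0.438, 0.437, -0.555]
ft_force: [1.0, 0.5, -0.9]
grip_width: 0.0205
```

```bash
python3 - <<'E'
from h import *
c=snap('wrist');crop(c,'w23.png')
delta(.5744,.1045,.15,12.95)
E
```

```text
t 26.05 pos [0.5706 0.1021 0.1803] yaw 13.55 w 0.0203 F [ 0.1  0.  -1.2] q6 -0.25
units [ 0.15  0.1  -1.21] turn -0.12
```

arm_command(plan=[[[0.15,0.1,0],-0.12],[[0.15,0.1,-0.7],-0.12],[[0.15,0.1,-1.3],-0.12],[[0.15,0.1,-1.3],-0.12],[[0.15,0.1,-1.3],-0.12]])

```text
time: 26.55
position: [0.5753, 0.1052, 0.1486]
tool_rot: [0.553, -0.441, 0.44, -0.553]
ft_force: [0.5, -0.0, -1.1]
grip_width: 0.0205
```

```bash
python3 - <<'E'
from h import *
c=snap('wrist');crop(c,'w23.png')
delta(.5744,.1045,.085,12.95)
E
```

```text
t 26.60 pos [0.5757 0.1053 0.1491] yaw 12.96 w 0.0207 F [-0.7 -0.3  0.1] q6 -0.24
units [-0.05 -0.03 -2.57] turn -0.0
```

View pics/w23.png

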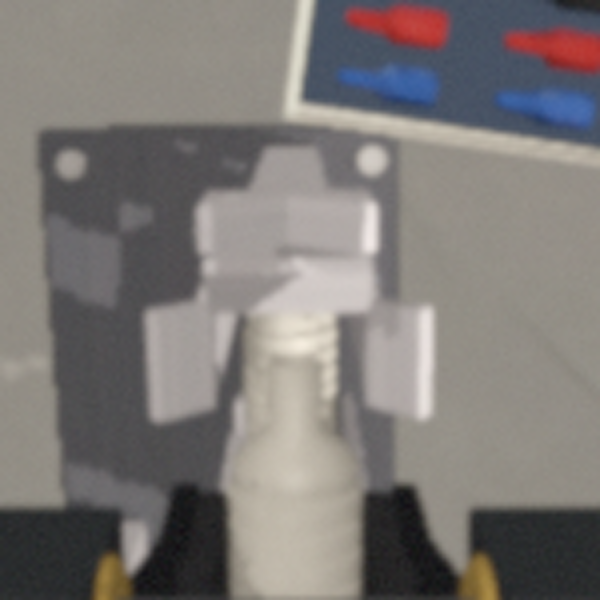

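arm_command(plan=[[[-0.04,-0.03,-0.5],0],[[-0.04,-0.03,-1],0],[[-0.04,-0.03,-1.6],0],[[-0.04,-0.03,-2.1],0],[[-0.04,-0.03,-2.55],0]])

```text
time: 27.1
position: [0.5737, 0.105, 0.0834]
tool_rot: [0.554, -0.44, 0.44, -0.553]
ft_force: [0.2, 1.1, 0.3]
grip_width: 0.0204
```

arm_command(plan=[[[0,0,0],0],[[0,0,0],0]])

```text
time: 27.3
position: [0.5741, 0.105, 0.0844]
tool_rot: [0.554, -0.44, 0.44, -0.553]
ft_force: [1.0, 0.3, 0.1]
grip_width: 0.0209
```

```bash
python3 - <<'E'
from h import *
c=snap('wrist'); p,y=st(); print(dis(p));  crop(c,'w24.png')
E
```

```text
t 27.35 pos [0.5745 0.1051 0.0849] yaw 13.01 w 0.0205 F [-0.4 -0.3 -0.9] q6 -0.24
[0.27341354 0.29970533]
```

View pics/w24.png

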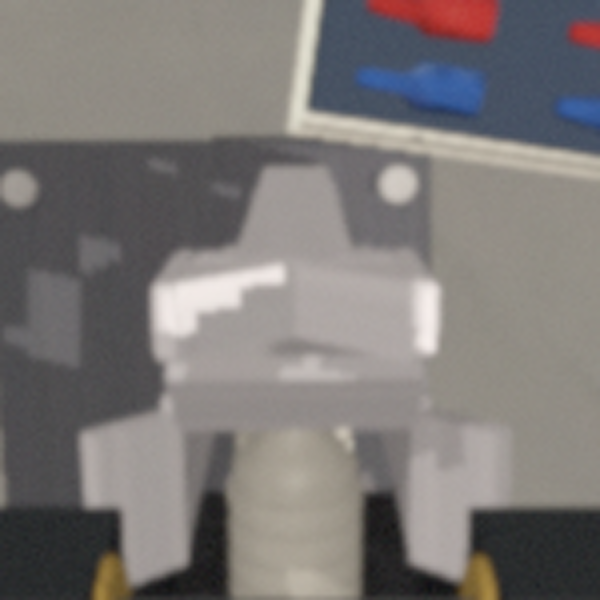

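arm_command(plan=[[[0,0,0],0],[[0,0,0],0],[[0,0,0],0],[[0,0,0],0],[[0,0,0],0]], fingers=0)

```text
time: 27.85
position: [0.5742, 0.1051, 0.085]
tool_rot: [-0.553, 0.44, -0.44, 0.554]
ft_force: [-0.3, 0.5, -0.5]
grip_width: 0.0426
```

arm_command(plan=[[[0,0,1.5],0],[[0,0,3],0],[[0,0,4.5],0],[[0.2,-1,5.5],0],[[0.2,-1,5.5],0]])

```text
time: 28.35
position: [0.5827, 0.078, 0.2268]
tool_rot: [-0.551, 0.437, -0.444, 0.555]
ft_force: [1.0, 0.3, 0.4]
grip_width: 0.0432
```

```bash
python3 - <<'E'
from h import *
c=snap('wrist'); p,y=st(); crop(c,'w25.png')
snap('top'); c=load('top')
i=c['pixels'][150:250,270:390,::-1]; cv2.imwrite('pics/t25.png',cv2.resize(i,None,fx=5,fy=5,interpolation=cv2.INTER_CUBIC))
E
```

```text
t 28.40 pos [0.5806 0.0792 0.2244] yaw 12.91 w 0.0436 F [-1.  -0.6 -0.2] q6 -0.28
```

View pics/w25.png

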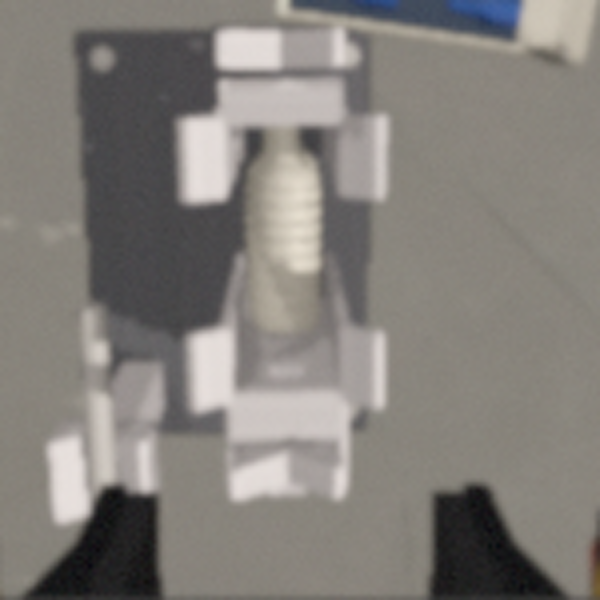

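View pics/t25.png

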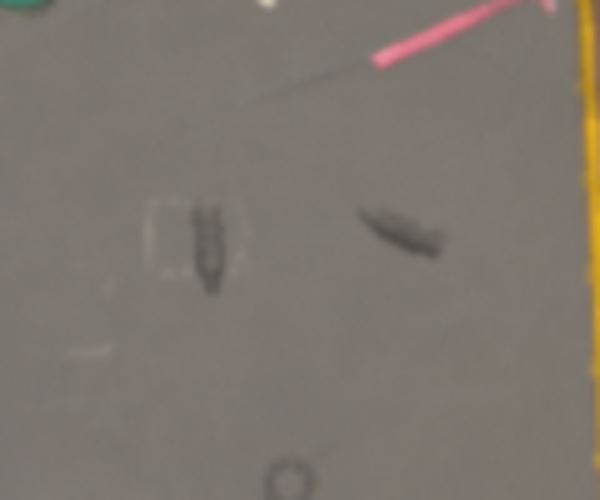

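arm_command(plan=[[[-0.5,-4,0],7],[[-0.65,-8,0],7],[[-0.65,-8,0],7],[[-0.65,-8,0],7],[[-0.65,-8,0],7]])

```text
time: 28.95
position: [0.5616, -0.123, 0.2201]
tool_rot: [0.661, -0.254, 0.252, -0.66]
ft_force: [0.0, 0.1, 0.4]
grip_width: 0.0433
```

arm_command(plan=[[[-0.65,-4,-2.5],7],[[-0.65,-4,-2.5],7],[[-0.65,-4,-2.5],7],[[-0.65,-4,-2.5],7],[[-0.65,-4,-2.5],7]])

```text
time: 29.45
position: [0.545, -0.2192, 0.1571]
tool_rot: [-0.705, 0.045, -0.042, 0.707]
ft_force: [0.1, 0.9, -1.3]
grip_width: 0.0434
```

arm_command(plan=[[[0,0,0],0],[[0,0,0],0],[[0,0,0],0]])

```text
time: 29.75
position: [0.5468, -0.2192, 0.1599]
tool_rot: [-0.706, 0.043, -0.043, 0.706]
ft_force: [-0.8, -0.0, -0.0]
grip_width: 0.0437
```

```bash
python3 - <<'E'
from h import *
c=snap('wrist'); st()
g=grips(c,(100,412,60,225),amax=4000); crop(c,'w26.png')
E
```

```text
t 29.80 pos [ 0.5469 -0.2193  0.16  ] yaw 83.02 w 0.0433 F [ 0.2  0.  -0.2] q6 -2.02
steel px [143. 221.] mid [ 0.5767 -0.3637] cent [ 0.5769 -0.3612] noseyaw -93.8 L 44.2 W 11.1 ends 9.7 5.5
black px [258. 183.] mid [ 0.5486 -0.2153] cent [ 0.5472 -0.2153] noseyaw -178.4 L 53.1 W 20.8 ends 17.5 20.1
black px [145. 199.] mid [ 0.5509 -0.3489] cent [ 0.5494 -0.3521] noseyaw 65.4 L 63.5 W 15.1 ends 7.0 14.6
```

View pics/w26.png

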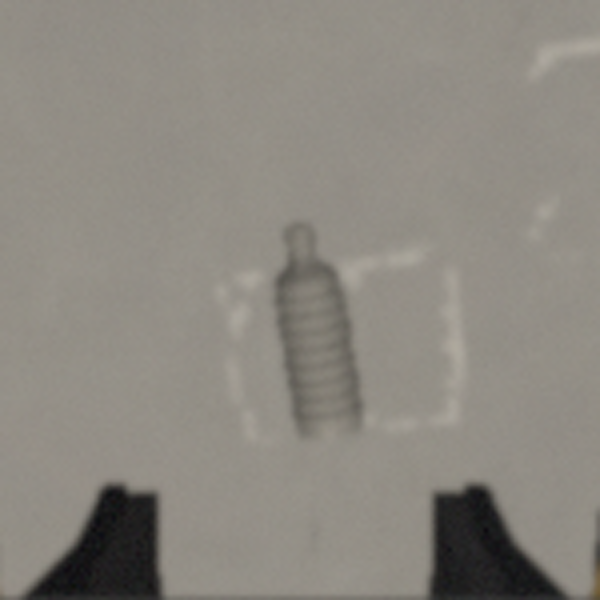

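```bash
cat >> h.py <<'E'
def WP(c,x,y,z=.0105): return onz(c,180+x/4,100+y/4,z)[:2]
def axis(c,nose,b1,b2):
    n=WP(c,*nose); d=WP(c,*b1)-WP(c,*b2); d/=np.linalg.norm(d); d2=n-WP(c,*b2); d2/=np.linalg.norm(d2)
    print('yaw body %.1f nose-tail %.1f'%(np.degrees(np.arctan2(d[1],d[0])),np.degrees(np.arctan2(d2[1],d2[0]))))
    print('nose',n,'mid',n-.031*d2); return n-.031*d2, np.degrees(np.arctan2(d2[1],d2[0]))
E
python3 - <<'E'
from h import *
c=load('wrist'); m,y=axis(c,(299,225),(311,300),(328.5,420)); delta(m[0],m[1],.005,(y-90))
E
```

```text
yaw body -178.6 nose-tail -178.3
nose [ 0.51488715 -0.2152403 ] mid [ 0.54587374 -0.21432849]
t 29.80 pos [ 0.5469 -0.2193  0.16  ] yaw 83.02 w 0.0433 F [ 0.2  0.  -0.2] q6 -2.02
units [-0.04  0.2  -6.2 ] turn 1.73
```

arm_command(plan=[[[-0.02,0.2,0],1.73],[[-0.02,0.2,-2],1.73],[[-0.02,0.2,-4],1.73],[[-0.02,0.2,-5.7],1.73],[[-0.02,0.2,-6.15],1.73]])

```text
time: 30.3
position: [0.5434, -0.2129, 0.0021]
tool_rot: [-0.705, -0.008, 0.013, 0.709]
ft_force: [-1.3, -0.3, 0.5]
grip_width: 0.0436
```

arm_command(plan=[[[0,0,0],0],[[0,0,0],0],[[0,0,0],0],[[0,0,0],0],[[0,0,0],0]], fingers=-1)

```text
time: 30.8
position: [0.5476, -0.2157, 0.0084]
tool_rot: [0.708, 0.011, -0.009, -0.706]
ft_force: [-1.2, 0.5, 6.9]
grip_width: 0.0208
```

arm_command(plan=[[[0,0,1],0],[[0,0,3],0],[[0,0,5],0],[[0,0,7],0],[[0,0,7],0]])

```text
time: 31.3
position: [0.5507, -0.2177, 0.1895]
tool_rot: [0.71, 0.015, -0.005, -0.704]
ft_force: [0.1, -0.9, -0.2]
grip_width: 0.0206
```

```bash
python3 - <<'E'
from h import *
c=snap('wrist'); hand(c); crop(c,'w27.png')
delta(.5744,.1048,.18,12.95)
E
```

```text
t 31.35 pos [ 0.5486 -0.2165  0.1861] yaw 91.67 w 0.0209 F [ 0.5  0.3 -0.7] q6 -2.17
0.028 [[257.8 194.9]]
0.031 [[257.8 190.1]]
0.034 [[257.9 185.2]]
t 31.35 pos [ 0.5486 -0.2165  0.1861] yaw 91.67 w 0.0209 F [ 0.5  0.3 -0.7] q6 -2.17
units [ 1.03 12.85 -0.24] turn -15.74
```

View pics/w27.png

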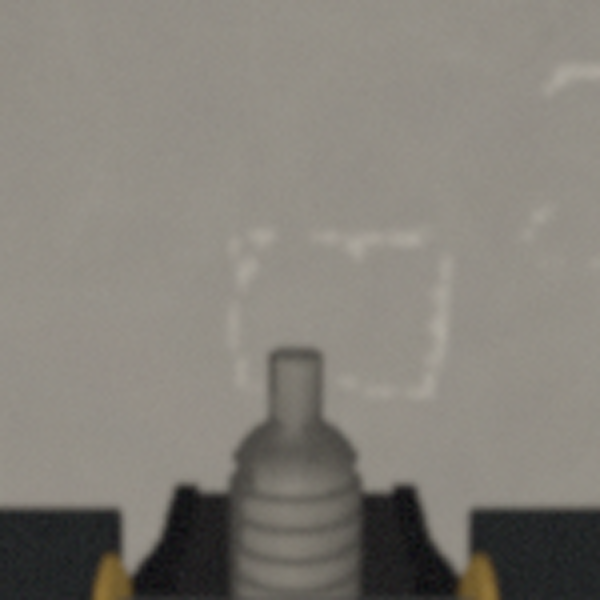

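arm_command(plan=[[[0.3,4,0],-8],[[0.6,7,0],-8],[[0.6,7,0],-8],[[0.6,7,0],-8],[[0.6,7,0],-8]])

```text
time: 31.85
position: [0.5591, -0.035, 0.1796]
tool_rot: [-0.667, 0.234, -0.231, 0.668]
ft_force: [0.2, -0.8, -1.3]
grip_width: 0.0207
```

arm_command(plan=[[[0.55,4,0],-7.7],[[0.55,5.8,0],-7.7],[[0.55,5.8,0],-7.7],[[0.55,5.8,0],-7.7],[[0.55,5.8,0],-7.7]])

```text
time: 32.35
position: [0.5733, 0.1075, 0.1795]
tool_rot: [0.554, -0.441, 0.439, -0.553]
ft_force: [1.0, 0.0, -1.5]
grip_width: 0.0204
```

arm_command(plan=[[[0,0,0],0],[[0,0,0],0],[[0,0,0],0]])

```text
time: 32.65
position: [0.5745, 0.1045, 0.1805]
tool_rot: [0.554, -0.44, 0.439, -0.554]
ft_force: [-1.0, -0.7, -0.2]
grip_width: 0.0209
```

```bash
python3 - <<'E'
from h import *
delta(.5747,.1037,.15,12.95)
E
```

```text
t 32.65 pos [0.5745 0.1045 0.1805] yaw 13.20 w 0.0209 F [-1.  -0.7 -0.2] q6 -0.24
units [ 0.01 -0.03 -1.22] turn -0.05
```

arm_command(plan=[[[0,-0.03,-0.7],-0.05],[[0,-0.03,-1.3],-0.05],[[0,-0.03,-1.3],-0.05],[[0,-0.03,-1.3],-0.05]])

```text
time: 33.05
position: [0.5749, 0.1038, 0.1485]
tool_rot: [0.553, -0.441, 0.44, -0.553]
ft_force: [0.3, 0.1, -0.5]
grip_width: 0.0207
```

```bash
python3 - <<'E'
from h import *
c=snap('wrist');crop(c,'w28.png')
delta(.5746,.1037,.088,12.95)
E
```

```text
t 33.10 pos [0.5753 0.1039 0.149 ] yaw 12.90 w 0.0205 F [ 0.3  0.1 -0.3] q6 -0.24
units [-0.03 -0.01 -2.44] turn 0.01
```

View pics/w28.png

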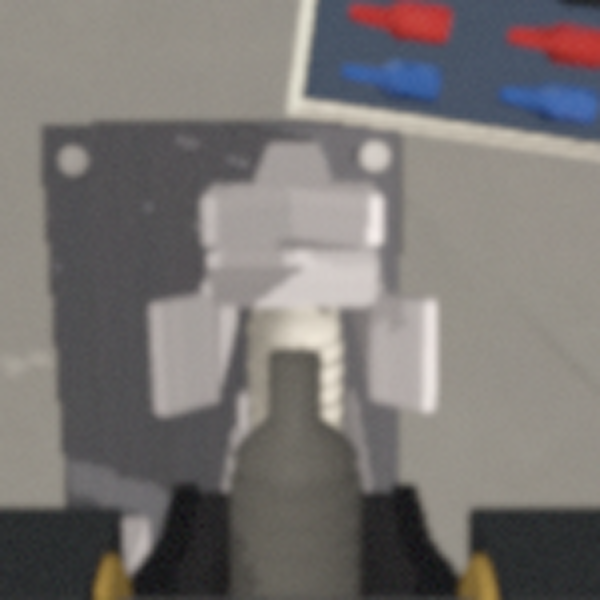

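arm_command(plan=[[[-0.02,0,-0.5],0],[[-0.02,0,-1],0],[[-0.02,0,-1.6],0],[[-0.02,0,-2.1],0],[[-0.02,0,-2.4],0]])

```text
time: 33.6
position: [0.5735, 0.1043, 0.0868]
tool_rot: [0.554, -0.441, 0.44, -0.553]
ft_force: [-0.7, 0.3, -0.2]
grip_width: 0.0207
```

arm_command(plan=[[[0,0,0],0],[[0,0,0],0]])

```text
time: 33.8
position: [0.5745, 0.1043, 0.0885]
tool_rot: [0.553, -0.441, 0.441, -0.553]
ft_force: [0.8, -0.1, -1.1]
grip_width: 0.0203
```

```bash
python3 - <<'E'
from h import *
c=snap('wrist'); p,y=st(); print(dis(p));  crop(c,'w29.png')
E
```

```text
t 33.85 pos [0.5748 0.1043 0.0888] yaw 12.92 w 0.0203 F [ 0.3  0.  -0.2] q6 -0.24
[ 0.39996485 -0.5163926 ]
```

View pics/w29.png

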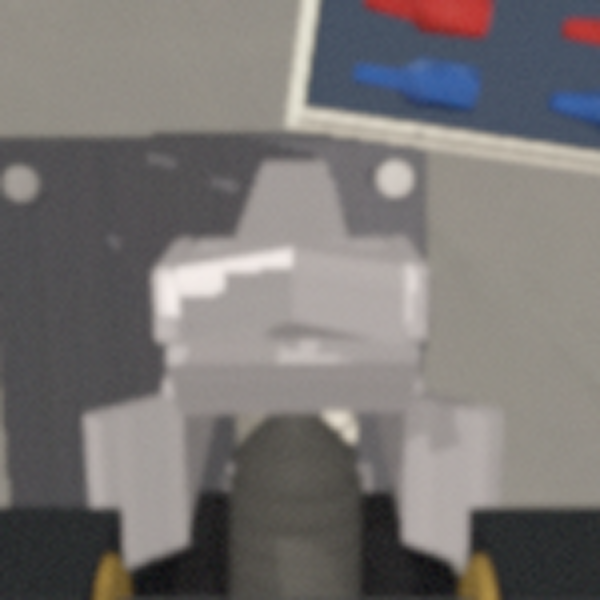

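arm_command(plan=[[[0,0,0],0],[[0,0,0],0],[[0,0,0],0],[[0,0,0],0],[[0,0,0],0]], fingers=0)

```text
time: 34.35
position: [0.5745, 0.1043, 0.0888]
tool_rot: [-0.553, 0.441, -0.441, 0.553]
ft_force: [-0.8, -0.2, 0.6]
grip_width: 0.0429
```

arm_command(plan=[[[0,0,1.5],0],[[0,0,3],0],[[0,0,4.5],0],[[0.2,-1,5.5],0],[[0.2,-1,5.5],0]])

```text
time: 34.85
position: [0.583, 0.0773, 0.2306]
tool_rot: [-0.551, 0.438, -0.444, 0.554]
ft_force: [0.7, -0.1, -0.4]
grip_width: 0.0434
```

```bash
python3 - <<'E'
from h import *
c=snap('wrist'); p,y=st(); crop(c,'w30.png')
c=snap('top')
i=c['pixels'][150:250,270:390,::-1]; cv2.imwrite('pics/t30.png',cv2.resize(i,None,fx=5,fy=5,interpolation=cv2.INTER_CUBIC))
delta(.551,-.3485,.16,-27)
E
```

```text
t 34.90 pos [0.5809 0.0784 0.2281] yaw 12.81 w 0.0435 F [-0.3  0.3  0.3] q6 -0.28
t 34.95 pos [0.5793 0.0791 0.2263] yaw 12.84 w 0.0437 F [-0.3  0.1 -1.5] q6 -0.28
units [ -1.13 -17.1   -2.65] turn -7.97
```

View pics/w30.png

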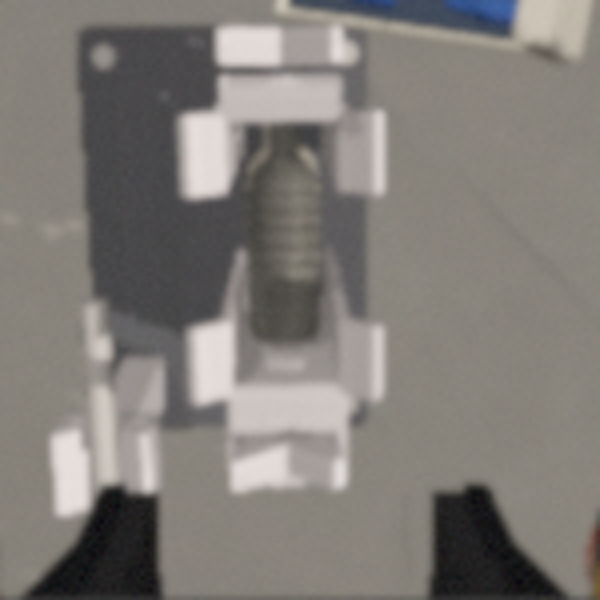

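View pics/t30.png

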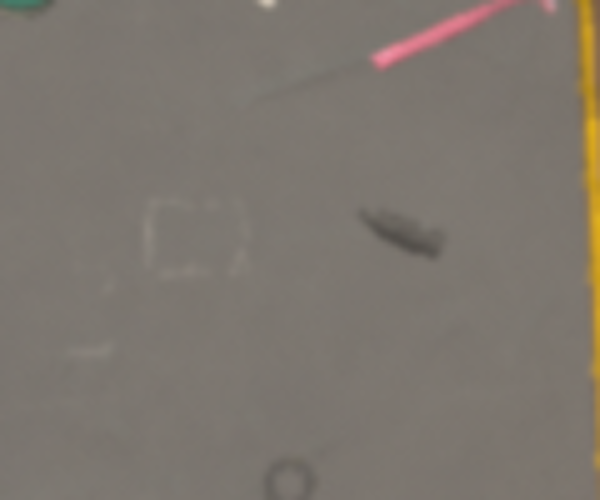

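arm_command(plan=[[[-0.5,-4,0],-4],[[-0.6,-9,0],-8],[[-0.6,-9,0],-8],[[-0.6,-9,0],-8],[[-0.6,-9,0],-8]])

```text
time: 35.45
position: [0.5631, -0.1483, 0.2239]
tool_rot: [-0.368, 0.605, -0.604, 0.366]
ft_force: [-0.1, 0.3, 0.6]
grip_width: 0.0437
```

arm_command(plan=[[[-0.5,-8.1,-2.6],0],[[-0.5,-8.1,-2.6],0],[[-0.5,-8.1,-2.6],0],[[-0.5,-8.1,-2.6],0],[[-0.5,-8.1,-2.6],0]])

```text
time: 35.95
position: [0.5498, -0.3515, 0.1567]
tool_rot: [-0.369, 0.605, -0.602, 0.367]
ft_force: [0.3, 0.5, 0.5]
grip_width: 0.0434
```

arm_command(plan=[[[0,0,0],0],[[0,0,0],0],[[0,0,0],0]])

```text
time: 36.25
position: [0.5522, -0.3457, 0.1611]
tool_rot: [-0.37, 0.603, -0.602, 0.37]
ft_force: [0.1, -0.5, 0.1]
grip_width: 0.0431
```

```bash
python3 - <<'E'
from h import *
c=snap('wrist'); st()
g=grips(c,(100,412,60,225),amax=4000); crop(c,'w31.png')
E
```

```text
t 36.30 pos [ 0.5524 -0.3459  0.1615] yaw -26.95 w 0.0436 F [0.3 0.1 0.4] q6 -0.26
black px [253. 187.] mid [ 0.5496 -0.3484] cent [ 0.5481 -0.3515] noseyaw 64.6 L 62.9 W 11.2 ends 4.7 8.6
```

View pics/w31.png

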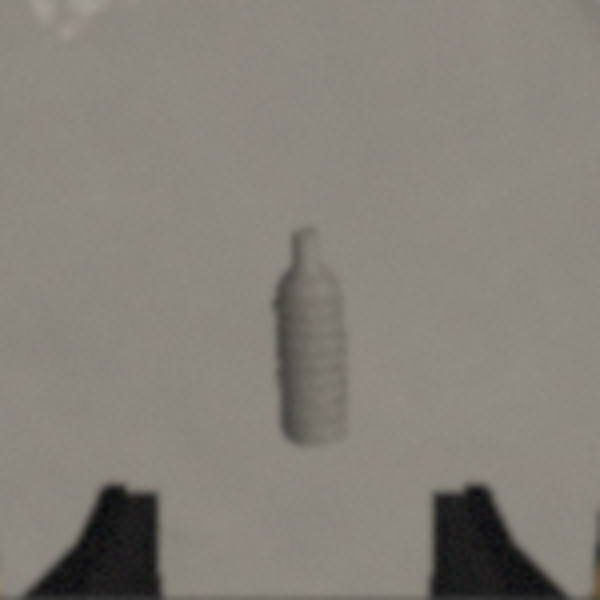

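```bash
python3 - <<'E'
from h import *
c=load('wrist'); m,y=axis(c,(305,230),(310,300),(314.5,420)); delta(m[0],m[1],.005,(y-90))
E
```

```text
yaw body 65.4 nose-tail 66.1
nose [ 0.56788718 -0.32171739] mid [ 0.55530666 -0.3500499 ]
t 36.30 pos [ 0.5524 -0.3459  0.1615] yaw -26.95 w 0.0436 F [0.3 0.1 0.4] q6 -0.26
units [ 0.12 -0.16 -6.26] turn 0.6
```

arm_command(plan=[[[0.12,-0.15,0],0.6],[[0.12,-0.15,-2],0.6],[[0.12,-0.15,-4],0.6],[[0.12,-0.15,-5.7],0.6],[[0.12,-0.15,-6.2],0.6]])

```text
time: 36.8
position: [0.5527, -0.348, 0.0021]
tool_rot: [-0.386, 0.596, -0.59, 0.384]
ft_force: [-1.3, 0.6, -0.1]
grip_width: 0.0441
```

arm_command(plan=[[[0,0,0],0],[[0,0,0],0],[[0,0,0],0],[[0,0,0],0],[[0,0,0],0]], fingers=-1)

```text
time: 37.3
position: [0.5562, -0.353, 0.0087]
tool_rot: [0.384, -0.592, 0.595, -0.385]
ft_force: [-0.6, 1.7, 6.9]
grip_width: 0.0207
```

arm_command(plan=[[[0,0,1],0],[[0,0,3],0],[[0,0,5],0],[[0,0,7],0],[[0,0,7],0]])

```text
time: 37.8
position: [0.5592, -0.3557, 0.1908]
tool_rot: [0.383, -0.587, 0.6, -0.386]
ft_force: [1.0, -1.2, 0.0]
grip_width: 0.0205
```

```bash
python3 - <<'E'
from h import *
c=snap('wrist'); hand(c); crop(c,'w32.png')
delta(.5744,.1048,.18,12.95)
E
```

```text
t 37.85 pos [ 0.5573 -0.3541  0.1869] yaw -24.09 w 0.0203 F [-0.5 -0.4 -1.3] q6 -0.31
0.028 [[250.  192.3]]
0.031 [[250.  187.5]]
0.034 [[250.  182.6]]
t 37.85 pos [ 0.5573 -0.3541  0.1869] yaw -24.09 w 0.0203 F [-0.5 -0.4 -1.3] q6 -0.31
units [ 0.68 18.36 -0.28] turn 7.41
```

View pics/w32.png

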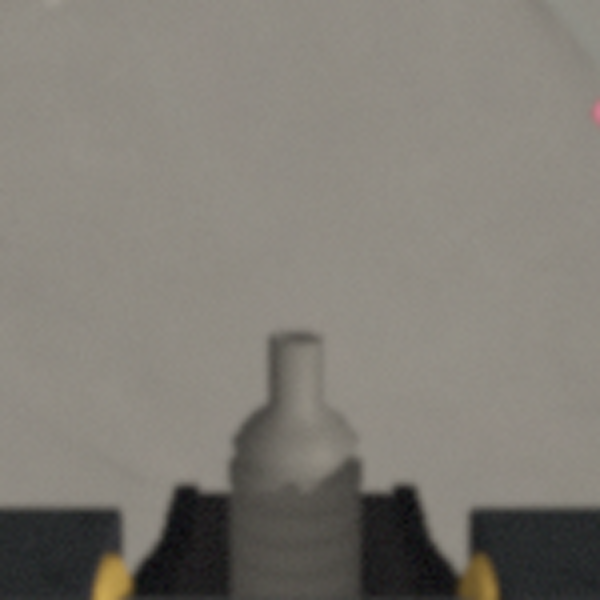

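arm_command(plan=[[[0.1,4,0],4],[[0.3,9,0],7.4],[[0.3,9,0],7.4],[[0.3,9,0],7.4],[[0.3,9,0],7.4]])

```text
time: 38.35
position: [0.5601, -0.1223, 0.1795]
tool_rot: [0.555, -0.441, 0.437, -0.554]
ft_force: [-0.4, 0.0, -0.9]
grip_width: 0.0203
```

arm_command(plan=[[[0.3,5,0],0],[[0.4,9.2,0],0],[[0.4,9.2,0],0],[[0.4,9.2,0],0],[[0.4,9.2,0],0]])

```text
time: 38.85
position: [0.5705, 0.1065, 0.1797]
tool_rot: [0.554, -0.441, 0.439, -0.553]
ft_force: [0.7, 0.2, 0.1]
grip_width: 0.0206
```

arm_command(plan=[[[0,0,0],0],[[0,0,0],0],[[0,0,0],0]])

```text
time: 39.15
position: [0.5719, 0.102, 0.1803]
tool_rot: [0.553, -0.441, 0.44, -0.552]
ft_force: [-0.5, -0.4, -1.3]
grip_width: 0.0207
```

```bash
python3 - <<'E'
from h import *
delta(.5753,.1020,.15,12.95)
E
```

```text
t 39.15 pos [0.5719 0.102  0.1803] yaw 12.86 w 0.0207 F [-0.5 -0.4 -1.3] q6 -0.24
units [ 0.14  0.   -1.21] turn 0.02
```

arm_command(plan=[[[0.14,0,-0.7],0],[[0.14,0,-1.3],0],[[0.14,0,-1.3],0],[[0.14,0,-1.3],0],[[0.14,0,-1.3],0]])

```text
time: 39.65
position: [0.5765, 0.1022, 0.1493]
tool_rot: [-0.553, 0.441, -0.441, 0.553]
ft_force: [0.0, -0.5, -0.6]
grip_width: 0.0209
```

```bash
python3 - <<'E'
from h import *
c=snap('wrist');crop(c,'w33.png')
delta(.5753,.1020,.104,12.95)
E
```

```text
t 39.70 pos [0.5765 0.1024 0.1494] yaw 12.86 w 0.0205 F [ 0.3 -0.6 -0.5] q6 -0.24
units [-0.05 -0.02 -1.82] turn 0.02
```

View pics/w33.png

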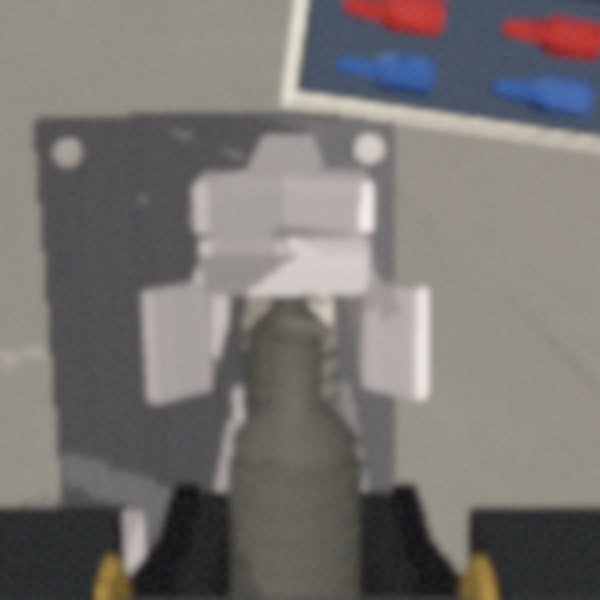

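arm_command(plan=[[[-0.05,-0.01,-0.4],0],[[-0.05,-0.01,-0.8],0],[[-0.05,-0.01,-1.2],0],[[-0.05,-0.01,-1.6],0],[[-0.05,-0.01,-1.8],0]])

```text
time: 40.2
position: [0.5738, 0.1028, 0.1019]
tool_rot: [0.554, -0.441, 0.44, -0.553]
ft_force: [1.0, 0.6, -0.4]
grip_width: 0.0205
```

arm_command(plan=[[[0,0,0],0],[[0,0,0],0]])

```text
time: 40.4
position: [0.5748, 0.1028, 0.1034]
tool_rot: [0.553, -0.441, 0.441, -0.553]
ft_force: [-0.3, -0.8, -0.3]
grip_width: 0.0206
```

```bash
python3 - <<'E'
from h import *
c=snap('wrist'); p,y=st(); print(dis(p));  crop(c,'w34.png')
E
```

```text
t 40.45 pos [0.575  0.1028 0.1037] yaw 12.92 w 0.0210 F [-0.1 -0.1 -1.2] q6 -0.24
[ 0.23613247 -1.97978379]
```

View pics/w34.png

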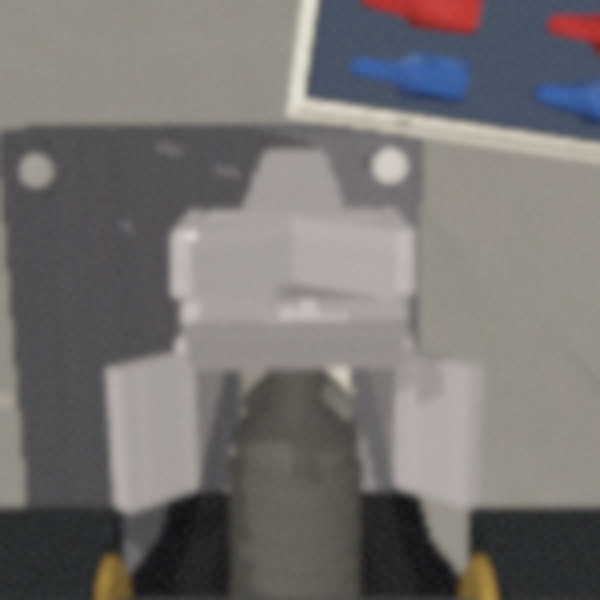

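arm_command(plan=[[[0,0,0],0],[[0,0,0],0],[[0,0,0],0],[[0,0,0],0],[[0,0,0],0]], fingers=0)

```text
time: 40.95
position: [0.5747, 0.1028, 0.1037]
tool_rot: [-0.553, 0.441, -0.441, 0.553]
ft_force: [-0.5, -0.0, -0.4]
grip_width: 0.0425
```

arm_command(plan=[[[0,0,1.5],0],[[0,0,3],0],[[0,0,4.5],0],[[0.2,-1,5],0],[[0.2,-1,5],0]])

```text
time: 41.45
position: [0.5822, 0.0758, 0.2317]
tool_rot: [-0.551, 0.439, -0.443, 0.554]
ft_force: [-0.3, 0.8, 0.6]
grip_width: 0.0436
```

```bash
python3 - <<'E'
from h import *
c=snap('wrist'); p,y=st(); crop(c,'w35.png')
c=snap('scene')
i=c['pixels'][150:230,185:275,::-1]; cv2.imwrite('pics/s35.png',cv2.resize(i,None,fx=6,fy=6,interpolation=cv2.INTER_CUBIC))
c=snap('top')
i=c['pixels'][200:280,140:240,::-1]; cv2.imwrite('pics/t35.png',cv2.resize(i,None,fx=6,fy=6,interpolation=cv2.INTER_CUBIC))
E
```

```text
t 41.50 pos [0.5805 0.077  0.2298] yaw 12.80 w 0.0432 F [-0.1 -0.2 -0.2] q6 -0.28
```

View pics/w35.png

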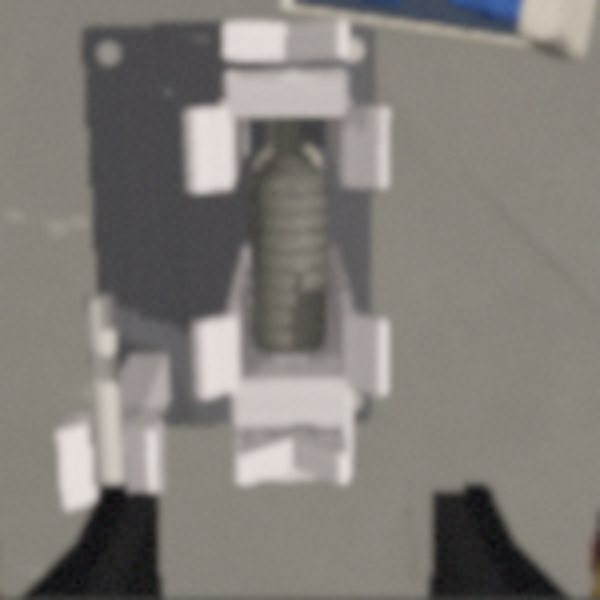

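View pics/s35.png

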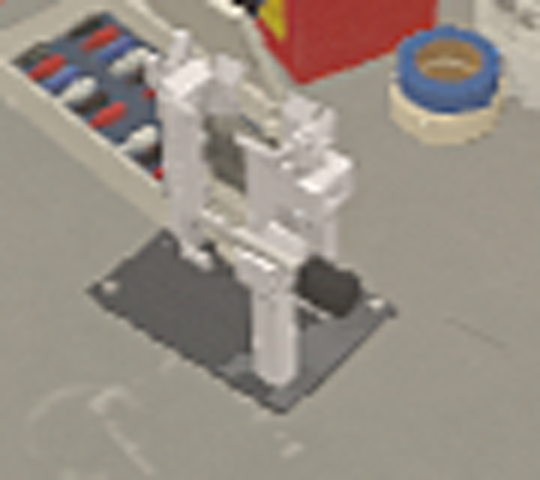

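View pics/t35.png

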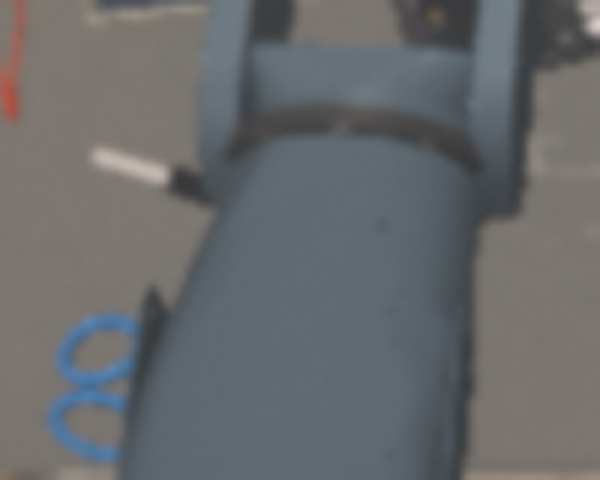

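arm_command(plan=[[[-2,2,0],-3],[[-4,4.5,0],-6],[[-5.3,8,0],-6],[[-5.3,8,0],-6],[[-5.3,8,0],-6]])

```text
time: 42.1
position: [0.4445, 0.2795, 0.2271]
tool_rot: [-0.421, 0.57, -0.568, 0.419]
ft_force: [0.8, 0.5, 0.4]
grip_width: 0.0441
```

arm_command(plan=[[[0,0,-1],0],[[0,0,-1],0],[[0,0,-1],0],[[0,0,-1],0]])

```text
time: 42.5
position: [0.4477, 0.2773, 0.2036]
tool_rot: [-0.42, 0.569, -0.569, 0.42]
ft_force: [-0.6, 1.4, -0.2]
grip_width: 0.0435
```

```bash
python3 - <<'E'
from h import *
c=snap('wrist','w36.png'); st()
E
```

```text
t 42.55 pos [0.448  0.2772 0.204 ] yaw -17.18 w 0.0436 F [-0.  -0.1  0.2] q6 0.64
```

View pics/w36.png

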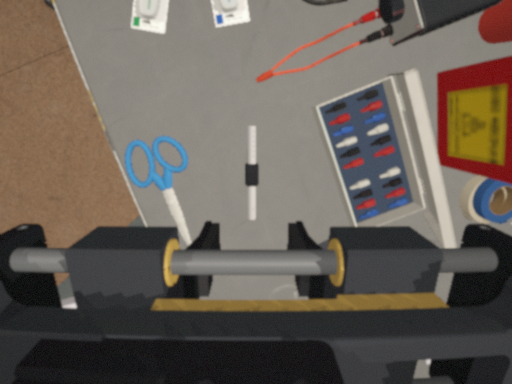

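```bash
python3 - <<'E'
from h import *
c=load('wrist')
a=onz(c,252.5,126,.009);b=onz(c,252.5,220,.009);m=onz(c,252,174,.018); print(a,b,np.linalg.norm(a-b),'yaw',np.degrees(np.arctan2((a-b)[1],(a-b)[0])),'mid',(a+b)/2,m)
e=(a-b)[:2]/np.linalg.norm((a-b)[:2]); n=np.array([-e[1],e[0]])
for u,v,z in ((317,106,.03),(358,222,.03),(430,215,.03),(455,240,.08),(405,72,.08),(455,240,.05),(185,235,.005)):
  p=onz(c,u,v,z)[:2]-(m[:2]); print(u,v,z,'along %.3f across %.3f'%(p@e,p@n))
delta(m[0],m[1],.006,np.degrees(np.arctan2(e[1],e[0]))-90)
i=c['pixels'][110:230,200:310,::-1]; cv2.imwrite('pics/w36z.png',cv2.resize(i,None,fx=5,fy=5,interpolation=cv2.INTER_CUBIC))
E
```

```text
[0.46490366 0.33740118 0.009     ] [0.42727306 0.21582866 0.009     ] 0.12726327597465126 yaw 72.80102629335092 mid [0.44608836 0.27661492 0.009     ] [0.44646223 0.27995829 0.018     ]
317 106 0.03 along 0.084 across -0.077
358 222 0.03 along -0.062 across -0.140
430 215 0.03 along -0.053 across -0.238
455 240 0.08 along -0.066 across -0.240
405 72 0.08 along 0.116 across -0.152
455 240 0.05 along -0.080 across -0.265
185 235 0.005 along -0.092 across 0.096
t 42.55 pos [0.448  0.2772 0.204 ] yaw -17.18 w 0.0436 F [-0.  -0.1  0.2] q6 0.64
units [-0.06  0.11 -7.92] turn -0.0
```

View pics/w36z.png

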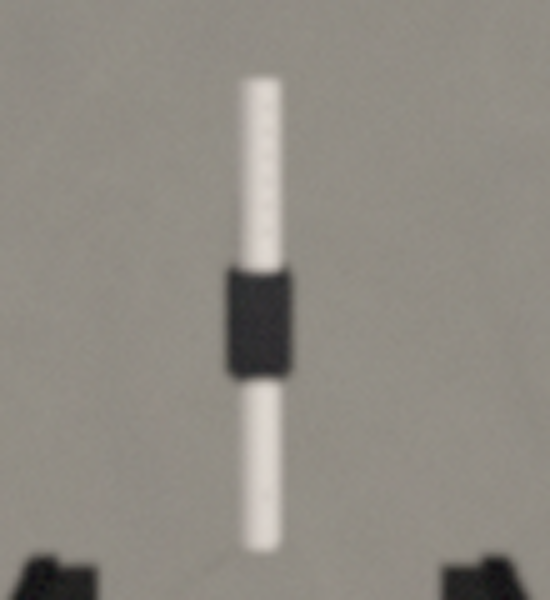

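arm_command(plan=[[[-0.07,0.04,-2],0],[[-0.07,0.04,-4],0],[[-0.07,0.04,-6],0],[[-0.07,0.04,-7.3],0],[[-0.07,0.04,-7.8],0]])

```text
time: 43.05
position: [0.4447, 0.2774, 0.006]
tool_rot: [-0.421, 0.57, -0.569, 0.418]
ft_force: [-0.7, -0.8, 0.8]
grip_width: 0.0433
```

arm_command(plan=[[[0,0,0],0],[[0,0,0],0]])

```text
time: 43.25
position: [0.4469, 0.2789, 0.0098]
tool_rot: [0.419, -0.569, 0.569, -0.421]
ft_force: [-0.1, -0.3, -0.2]
grip_width: 0.0436
```

```bash
python3 - <<'E'
from h import *
c=snap('wrist','w37.png'); st()
E
```

```text
t 43.30 pos [0.4472 0.2791 0.0103] yaw -17.12 w 0.0436 F [ 0.3 -0.2 -0.1] q6 0.64
```

View pics/w37.png

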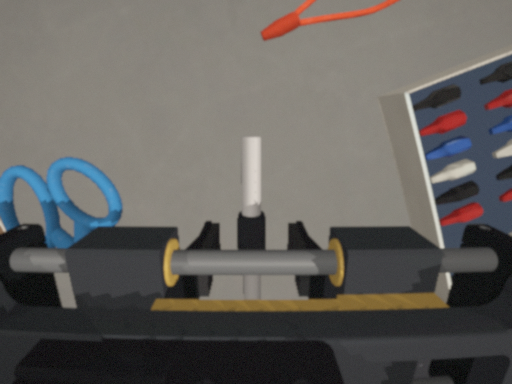

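arm_command(plan=[[[0,0,-0.12],0],[[0,0,-0.12],0],[[0,0,-0.12],0]])

```text
time: 43.6
position: [0.4458, 0.279, 0.0064]
tool_rot: [0.42, -0.569, 0.569, -0.421]
ft_force: [-0.3, 0.1, 1.0]
grip_width: 0.0431
```

arm_command(plan=[[[0,0,0],0],[[0,0,0],0],[[0,0,0],0],[[0,0,0],0],[[0,0,0],0]], fingers=-1)

```text
time: 44.1
position: [0.4454, 0.2788, 0.0055]
tool_rot: [-0.42, 0.569, -0.569, 0.42]
ft_force: [-0.1, -1.2, -0.2]
grip_width: 0.0174
```

arm_command(plan=[[[0,0,1],0],[[0,0,3],0],[[0,0,5],0],[[0,0,7.5],0],[[0,0,7.5],0]])

```text
time: 44.6
position: [0.4483, 0.28, 0.1985]
tool_rot: [0.417, -0.568, 0.57, -0.424]
ft_force: [1.0, -0.0, -0.8]
grip_width: 0.0173
```

```bash
python3 - <<'E'
from h import *
c=snap('wrist','w38.png'); p,y=st(); Rt,pt=T_tool(p,y)
for L in (.057,.060,.063,.066,.069): print(L,proj(c,Rt@np.array([-L,-.0015,0])+pt).round(1))
delta(.5743,.1047,.19,12.95)
E
```

```text
t 44.65 pos [0.4481 0.2799 0.1983] yaw -17.08 w 0.0177 F [-0.4 -0.6  0.5] q6 0.64
0.057 [[254.1 144.7]]
0.06 [[254.1 139.5]]
0.063 [[254.1 134.2]]
0.066 [[254.1 128.9]]
0.069 [[254.1 123.6]]
t 44.65 pos [0.4481 0.2799 0.1983] yaw -17.08 w 0.0177 F [-0.4 -0.6  0.5] q6 0.64
units [ 5.05 -7.01 -0.33] turn 6.01
```

View pics/w38.png

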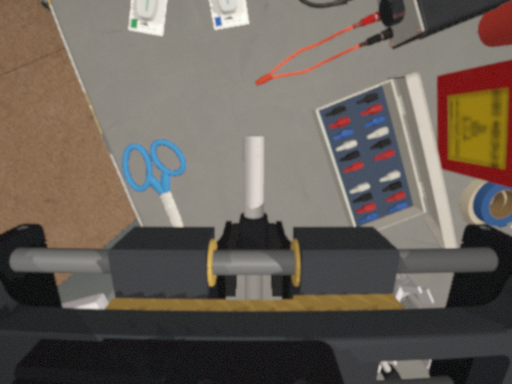

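arm_command(plan=[[[1.5,-2,0.4],3],[[3,-4,0.4],6],[[5.05,-7,0.4],6],[[5.05,-7,0.4],6],[[5.05,-7,0.4],6]])

```text
time: 45.15
position: [0.5732, 0.1004, 0.2016]
tool_rot: [0.553, -0.441, 0.441, -0.552]
ft_force: [0.1, 0.6, -1.1]
grip_width: 0.0176
```

arm_command(plan=[[[0,0,0],0],[[0,0,0],0],[[0,0,0],0],[[0,0,0],0]])

```text
time: 45.55
position: [0.5704, 0.105, 0.2026]
tool_rot: [0.554, -0.441, 0.44, -0.553]
ft_force: [-0.2, -0.2, -1.7]
grip_width: 0.0176
```

```bash
python3 - <<'E'
from h import *
c=snap('wrist','w39.png'); i=c['pixels'][60:240,160:350,::-1]; cv2.imwrite('pics/w39z.png',cv2.resize(i,None,fx=4,fy=3.3,interpolation=cv2.INTER_CUBIC))
delta(.5739,.1055,.16,12.95)
E
```

```text
t 45.60 pos [0.5706 0.105  0.2028] yaw 13.01 w 0.0176 F [-0.4 -0.3 -0.9] q6 -0.24
units [ 0.13  0.02 -1.71] turn -0.01
```

View pics/w39z.png

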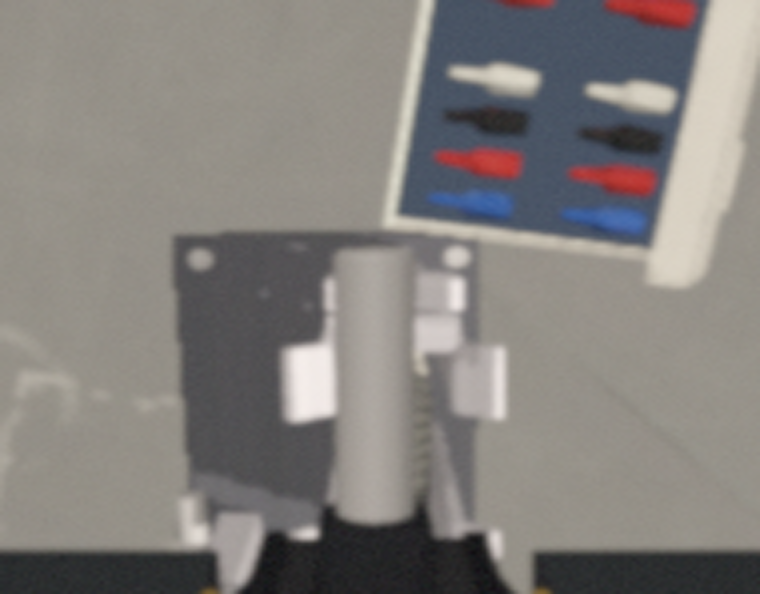

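arm_command(plan=[[[0.13,0.02,0],0],[[0.13,0.02,-0.7],0],[[0.13,0.02,-1.4],0],[[0.13,0.02,-1.7],0],[[0.13,0.02,-1.7],0]])

```text
time: 46.1
position: [0.5741, 0.1046, 0.1595]
tool_rot: [0.554, -0.441, 0.44, -0.553]
ft_force: [0.3, 0.2, -1.3]
grip_width: 0.0176
```

arm_command(plan=[[[0,0,0],0],[[0,0,0],0]])

```text
time: 46.3
position: [0.5757, 0.1044, 0.1615]
tool_rot: [-0.553, 0.44, -0.441, 0.553]
ft_force: [0.7, 0.3, -1.4]
grip_width: 0.0174
```

```bash
python3 - <<'E'
from h import *
c=snap('wrist','w40.png'); i=c['pixels'][60:240,160:350,::-1]; cv2.imwrite('pics/w40z.png',cv2.resize(i,None,fx=4,fy=3.3,interpolation=cv2.INTER_CUBIC))
p,y=st(); print(dis(p)); delta(.5742,.1058,.139,12.95)
E
```

```text
t 46.35 pos [0.5756 0.1043 0.1615] yaw 12.92 w 0.0177 F [ 0.5 -0.3 -1.3] q6 -0.24
[ 1.19846791 -0.65817978]
t 46.35 pos [0.5756 0.1043 0.1615] yaw 12.92 w 0.0177 F [ 0.5 -0.3 -1.3] q6 -0.24
units [-0.06  0.06 -0.9 ] turn 0.01
```

View pics/w40z.png

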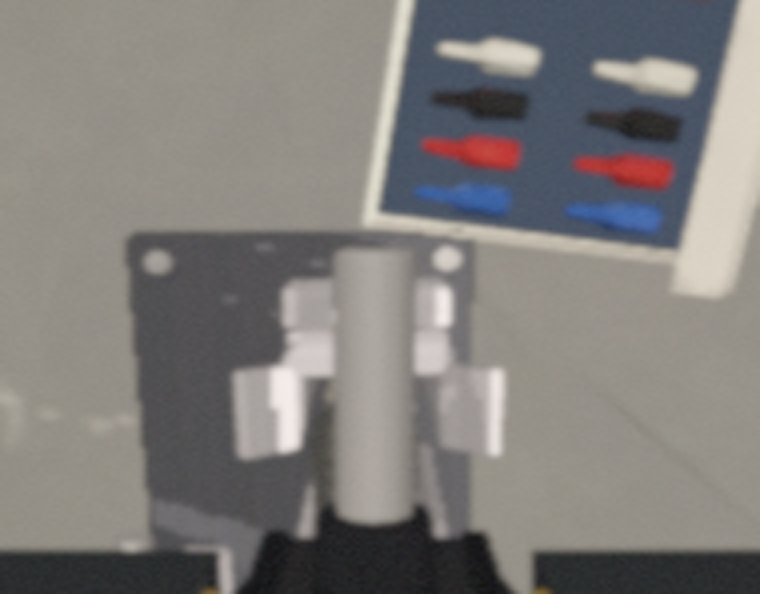

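arm_command(plan=[[[-0.05,0.05,-0.2],0],[[-0.05,0.05,-0.45],0],[[-0.05,0.05,-0.7],0],[[-0.05,0.05,-0.88],0],[[-0.05,0.05,-0.88],0]])

```text
time: 46.85
position: [0.5745, 0.1056, 0.1385]
tool_rot: [-0.553, 0.44, -0.441, 0.554]
ft_force: [1.4, 0.5, -0.5]
grip_width: 0.0175
```

arm_command(plan=[[[0,0,0],0],[[0,0,0],0],[[0,0,0],0]])

```text
time: 47.15
position: [0.5744, 0.1056, 0.1387]
tool_rot: [-0.553, 0.44, -0.441, 0.553]
ft_force: [1.2, 1.1, 0.1]
grip_width: 0.018
```

```bash
python3 - <<'E'
from h import *
c=snap('wrist'); i=c['pixels'][60:240,160:350,::-1]; cv2.imwrite('pics/w41z.png',cv2.resize(i,None,fx=4,fy=3.3,interpolation=cv2.INTER_CUBIC))
p,y=st(); print(dis(p))
E
```

```text
t 47.20 pos [0.5744 0.1056 0.1387] yaw 12.91 w 0.0175 F [3.2 0.4 0.8] q6 -0.23
[0.30722715 0.80843413]
```

View pics/w41z.png

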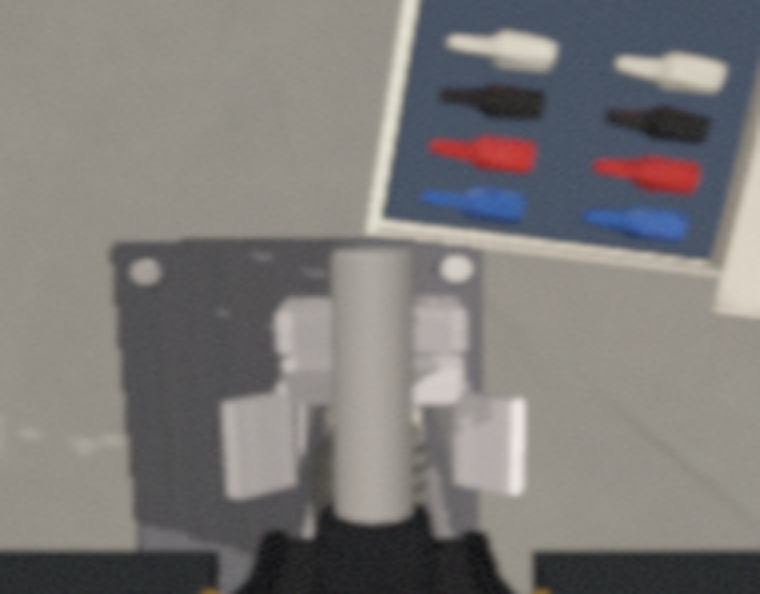

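arm_command(plan=[[[0,0,-0.03],0],[[0,0,-0.03],0],[[0,0,-0.03],0]])

```text
time: 47.5
position: [0.5744, 0.1056, 0.1386]
tool_rot: [-0.553, 0.44, -0.441, 0.554]
ft_force: [2.7, 1.3, 4.6]
grip_width: 0.0179
```

arm_command(plan=[[[0,0,0],0],[[0,0,0],0],[[0,0,0],0],[[0,0,0],0],[[0,0,0],0]], fingers=0)

```text
time: 48.0
position: [0.5731, 0.1055, 0.1374]
tool_rot: [0.553, -0.441, 0.44, -0.553]
ft_force: [-0.3, 0.4, 0.7]
grip_width: 0.0423
```

arm_command(plan=[[[0,0,1],0],[[0,0,2.5],0],[[0,0,4],0],[[0.2,-1,5],0],[[0.2,-1,5],0]])

```text
time: 48.5
position: [0.5819, 0.0785, 0.2672]
tool_rot: [-0.551, 0.438, -0.444, 0.554]
ft_force: [0.6, -0.0, 0.6]
grip_width: 0.0436
```

```bash
python3 - <<'E'
from h import *
c=snap('wrist','w42.png'); st(); i=c['pixels'][60:240,160:350,::-1]; cv2.imwrite('pics/w42z.png',cv2.resize(i,None,fx=4,fy=3.3,interpolation=cv2.INTER_CUBIC))
E
```

```text
t 48.55 pos [0.5799 0.0797 0.2647] yaw 12.81 w 0.0437 F [-0.   0.7 -0.6] q6 -0.28
```

View pics/w42z.png

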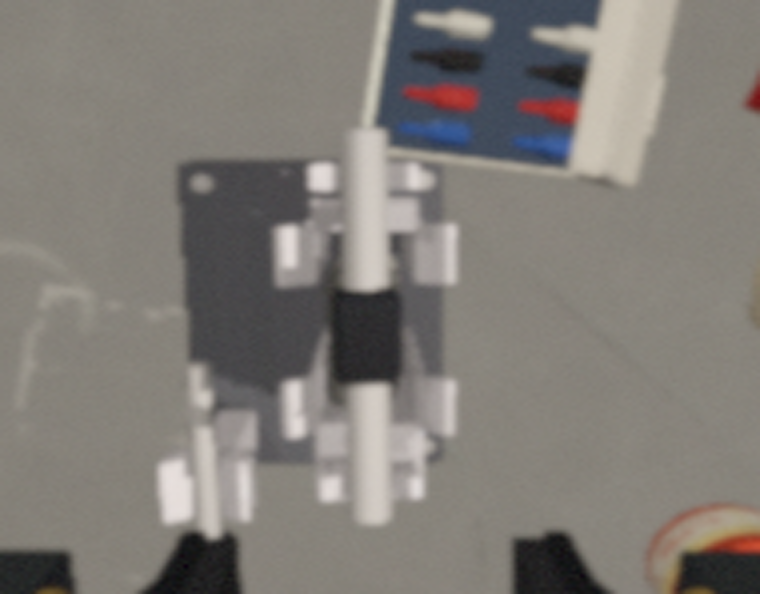

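arm_command(plan=[[[0,-2,1],0],[[0,-4,1],0],[[0,-4,1],0],[[0,-4,1],0],[[0,-4,1],0]])

```text
time: 49.05
position: [0.5776, -0.0182, 0.2862]
tool_rot: [0.553, -0.442, 0.439, -0.553]
ft_force: [0.9, 0.0, 0.3]
grip_width: 0.0435
```

```bash
python3 - <<'E'
from h import *
c=load('wrist')
def Q(x,y,z): return dis(onz(c,160+(x+.5)/4-.5,60+(y+.5)/3.3-.5,z)).round(1)
print(Q(367,336,.151),Q(368,128,.145),Q(373,524,.145))
st(); w=snap('wrist','w43.png'); s=snap('scene','s43.png')
i=s['pixels'][150:230,185:275,::-1]; i=cv2.resize(i,None,fx=4,fy=4,interpolation=cv2.INTER_CUBIC)
j=w['pixels'][0:240,130:400,::-1]; j=cv2.resize(j,None,fx=2,fy=2,interpolation=cv2.INTER_CUBIC)
cv2.imwrite('pics/s43z.png',i);cv2.imwrite('pics/w43z.png',j)
E
```

```text
[-0.5  1.9] [ 0.  63.7] [  0.9 -62.6]
t 49.05 pos [ 0.5776 -0.0182  0.2862] yaw 12.92 w 0.0435 F [0.9 0.  0.3] q6 -0.45
```

View pics/w43z.png

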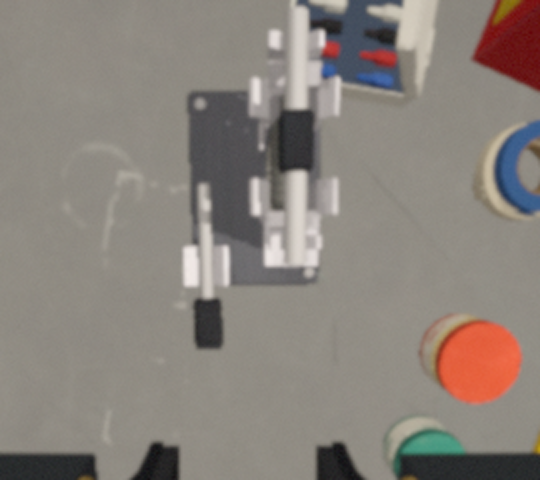

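View pics/s43z.png

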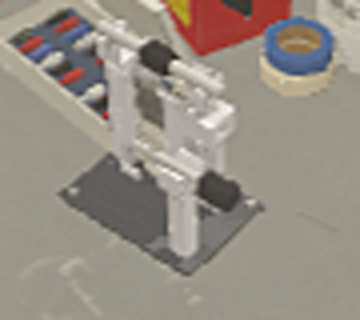

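View pics/s43.png

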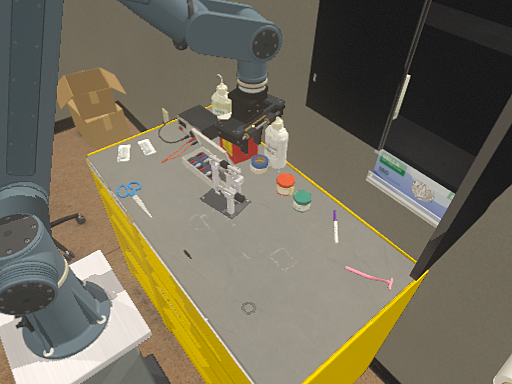

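arm_command(plan=[[[0,0,0],0],[[0,0,0],0],[[0,0,0],0],[[0,0,0],0],[[0,0,0],0]])

```text
time: 49.65
position: [0.5787, -0.0194, 0.2879]
tool_rot: [-0.553, 0.441, -0.441, 0.553]
ft_force: [-0.5, -0.3, -1.1]
grip_width: 0.0433
```

```bash
python3 - <<'E'
from h import *
c=load('wrist'); print(dis(onz(c,234,162,.109)),dis(onz(c,232.5,92.5,.104)))
c=load('scene')
# bar height from scene+wrist: project expected bar mid and pin handle
for X in ((0,0,.142),(-52,-100,.1)):
  p=DC+(X[0]*XH+X[1]*YH)/1000; print(proj(c,[*p,X[2]]))
st(); print(np.abs(get_obs()['joint_velocities']).max()); print(hand_in())
E
```

```text
[ -50.07318988 -100.62320394] [-50.77568954 -17.70545288]
[[224.84587358 164.39984127]]
[[238.82053112 197.58648226]]
t 49.65 pos [ 0.5787 -0.0194  0.2879] yaw 12.92 w 0.0433 F [-0.5 -0.3 -1.1] q6 -0.45
0.0017803630930732185
the job is handed in; nothing more can be done
None
```

I drew the stop pin and parked it in the notch with its handle pointing out. All five grips went into the chute with their noses to the +y end. The closing bar now lies in both cradles. The job was handed in at about 50 s, and `hand_in` gives no verdict.

**Pin:** the last wrist view puts it about 50–51 mm in front of the bore (nominal 52, limits 47–57), with its origin at about y = −65 mm. Its handle is at y ≈ −100 mm.

**Grips:** each one was inside the chute with no contact force when let go. After each release, the top grip looked level with its nose at the +y end. With the bar on top I could not measure the stack again.

**Bar:** its middle is within 1 mm across and 2 mm along of the cradle centre, and it is parallel to the chute. Its height was not measured on its own. The 4.6 N rise in vertical force just before release, and where the bar and pin handle appear in the scene picture, both fit a settled bar.

**Disagreements:** wrist-camera and arm readings of the dispenser's position differed by about 1 mm, within the stated calibration. The last two grips sat 1–3 mm off-centre in the fingers, so I shifted their drop points to compensate.

The jar, razor and marker were not touched, and they look unmoved in the final picture. The arm was clear of everything and still when I handed in.

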